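# Rinse dosed culture flasks and clip them into the carrier

### The arm

A 7-joint arm with a two-finger parallel gripper is mounted at the origin on the work surface. World frame = base frame: x ahead of the robot, y to its left, z up, the work surface at z = 0. Lengths are in m, angles in degrees, forces in N, time in s.
With the tool pointing down it reaches from about 0.425 to 1.025 m from the base axis. Payload 9.4 kg.
Tool frame: the origin (TCP) lies midway between the tips of the shut fingers; the grasp point (between the pads) lies 19 mm behind it (arm.grip_depth is the distance from the TCP to the grasp point, in m); z points along the fingers, y is the direction in which the jaws open and shut (so a half turn about z gives the same grasp; the last joint's range is limited). The gripper opens to 85 mm and grips with 20 to 120 N. Pads are 22 mm wide; open, the fingers measure 114 mm over their backs; the gripper's body (76 mm by 85 mm) begins 54 mm behind the grasp point. The pads swing forward as they close: fully open they stand 13 mm farther back than shut.
Start: joints at [-75.384, 34.337, -0.143, 91.639, 0.103, 54.024, -4.572], TCP at [0.236, 0.685, 0.231] pointing down, gripper open.
Joint ranges: [-147.43, 147.43], [-19.82, 112.94], [-74.19, 73.91], [6.32, 146.72], [-59.91, 239.91], [6.04, 106.73], [-150.56, 150.56]. Speed limits (degrees/s): [127.2, 127.2, 172.46, 172.46, 180, 180, 180].

### API

Orientations are given as a 3x3 rotation matrix whose columns are the frame's x, y, z axes.
In Python, from plant import arm gives the robot as it stands.
- The arm moves only by the tool play_rows, never from a script. Its argument "deltas" is a list of rows, each a list of 7 numbers: the gripper's target within -1 to 1 (shut at 1, half-way at 0, fully open at -1), then the shift along the tool's x, y, z in cm, then the turn, a rotation vector about the tool's x, y, z in rad. A call has 1 to 8 rows; each row is the pose to reach, as a shift and turn from the pose measured when the call began, along the tool's axes at that moment; what a row does not reach only later rows make up. A row lasts 1/12 s, in which the tool goes at most 41.7 mm and 7.16 degrees, less where a joint would pass 70% of its speed; a pose out of reach is approached as far as the arm can. A call with a gripper value outside its range is refused whole. The fingers move at their own pace and stop on an object; the grip force is fixed at half the most. Time passes only in rows, so rows that repeat a pose let the fingers close. It gives the time, the measured TCP pose, the force and the opening at its end, in the units of the state.
- arm.sense(): the state, without advancing time (a new reading comes with each control period).
- arm.capture(name): name is "side" or "top" or "wrist"; returns a dict with "frame" (400x640x3 uint8, red, green, blue), "camera_matrix" (3x3 intrinsics, pixels), "distortion" ([k1, k2, p1, p2, k3] as OpenCV has them; the pictures are not rectified), "pose" (4x4, takes a point from camera to world coordinates). Camera axes: x right, y down, z forward; pixel columns grow to the right and rows downward; lengths in m; the calibration is good to about 2 mm. A picture is of the moment at which its call begins. There is no depth.
- arm.hand_in(): hands the job in, once; it reports no verdict.
The state is a dict: "time": time; "qpos": joint angles; "joint_velocities": joint speeds; "tau": joint torques, N m; "eef_pos": TCP position; "ee_rot": TCP orientation; "force": force on the tool from outside, world axes, zero at the start; "moment": the same for the moment, N m; "finger_gap": opening from 0.0 (shut) to 1.0 (fully open).
Only numpy, scipy, OpenCV 4.12 (cv2) and the standard library are available. Lean on these libraries where they do the work, as an engineer would, in place of code of your own. Each camera call takes 0.05 s, during which the arm holds its last target. There are 200 camera calls.

### The job

Load all the dosed culture flasks into the white carrier, one at a time from the control to the strongest dose: white cap, then yellow, green, red (one of the colours may not be out today). Before each flask goes in, pick it up, tilt it cap end up to 40 degrees and hold it there for three seconds so that the medium runs off the cell sheet, then bring it level again and lay it down gently, flat on the carrier's floor - a cap must never dip below level. Then press the lid straight down onto the carrier until the clips on both sides snap under the rims, leaving everything else on the bench where it is.

Things in the scene. Friction and masses are not known exactly. Their poses are not given: they have to be found in the camera images.
- carrier: White open plastic box fixed on the bench, 236 (its x) by 176 (its y) by 34 mm high. Origin: centre of its underside, z up. Walls and floor 4 mm thick: inner floor 228 by 168 mm, 4 mm above the origin. Takes four flasks lying along x, two by two: places centred at x = -57 and +57, y = -35 and +35 mm, marked off by grey stubs (8 mm high, reaching at most 16 mm in from the middle of each wall).
- catch_mid (a point): Middle of the lower edge of one of the two grey catch rims that the lid's clips snap under: one on the outside of each long wall of the carrier (its y = -88 and +88 mm), 120 mm long, sticking out 4 mm, from 16 to 22 mm above the carrier's origin. This one is at +y.
- lid_grip (a point): Middle of the lid's handle, a blue ridge on the middle of the lid: 64 mm long (along the lid's x), 18 mm wide (y), 32 mm tall (from 4 to 36 mm above the plate's underside; this point is 20 mm above it). Axes as the lid's. With the lid fully home this point is 54 mm above the carrier's origin, over its middle.
- lid: Lid: clear plate with blue frame, 236 (x) by 176 (y) by 4 mm, 0.24 kg. Origin: centre of the plate's underside, z up. Stands on the bench on the tips of its two orange clip arms, origin 29 mm up. A rim 4 mm deep under the plate fits inside the carrier's walls with about 3 mm play; either way round fits. Fully home the plate lies on the walls, origin 34 mm above the carrier's.
- clip_l (a joint): Sprung orange clip arm, 100 mm wide, hanging at the lid's +y side; 0 at rest, grows (to 0.4 rad) as it is spread outward. With the lid set on squarely, its hook meets the catch rim when the lid is about 13 mm above its seat; pressing down on the lid's middle with some 8 to 20 N spreads both arms until they snap under the rims and read near 0 again.
- clip_r (a joint): The same clip arm at the lid's -y side.
- white_mid (a point): Culture flask with the white cap (untreated control); may be absent. Lies flat: a clear body 68 mm long, 42 mm wide and 24 mm high, then a neck and a white round cap 23 mm across. x points along the flask from the foot to the cap, z up out of its top face. This point is half-way up (12 mm above the underside), on the middle line; from it the body reaches 38 mm back and 30 mm forward, the cap ends 62 mm forward. About 65 g.
- yellow_mid (a point): Culture flask with the yellow cap (low dose); may be absent. Lies flat: a clear body 68 mm long, 42 mm wide and 24 mm high, then a neck and a yellow round cap 23 mm across. x points along the flask from the foot to the cap, z up out of its top face. This point is half-way up (12 mm above the underside), on the middle line; from it the body reaches 38 mm back and 30 mm forward, the cap ends 62 mm forward. About 65 g.
- green_mid (a point): Culture flask with the green cap (middle dose); may be absent. Lies flat: a clear body 68 mm long, 42 mm wide and 24 mm high, then a neck and a green round cap 23 mm across. x points along the flask from the foot to the cap, z up out of its top face. This point is half-way up (12 mm above the underside), on the middle line; from it the body reaches 38 mm back and 30 mm forward, the cap ends 62 mm forward. About 65 g.
- red_mid (a point): Culture flask with the red cap (high dose); may be absent. Lies flat: a clear body 68 mm long, 42 mm wide and 24 mm high, then a neck and a red round cap 23 mm across. x points along the flask from the foot to the cap, z up out of its top face. This point is half-way up (12 mm above the underside), on the middle line; from it the body reaches 38 mm back and 30 mm forward, the cap ends 62 mm forward. About 65 g.
- bottle: Amber bottle with a blue cap, 60 mm across, 125 mm tall. Not part of the job. Origin: centre of its underside.
- tube_rack: Blue rack with capped tubes, 70 by 160 mm, about 90 mm tall. Not part of the job. Origin: centre of its underside.
- timer: White bench timer, 75 by 65 by 20 mm. Not part of the job. Origin: centre of its underside.
- dishes: Stack of three petri dishes, 62 mm across, 41 mm tall. Not part of the job. Origin: centre of its underside.
- tip_box: Grey and red box of pipette tips, 125 by 85 by 65 mm. Not part of the job. Origin: centre of its underside.
- marker: Marker pen with a red cap lying on the bench, 135 mm long. Not part of the job. Origin: centre of its underside.
- flask_white: The same flask as white_mid, given at the centre of the underside below that point.
- flask_yellow: The same flask as yellow_mid, given at the centre of the underside below that point.
- flask_green: The same flask as green_mid, given at the centre of the underside below that point.
- flask_red: The same flask as red_mid, given at the centre of the underside below that point.
Not all that is in view belongs to the job. Leave any black look-alike of the flask_white alone. Leave any blue look-alike of the flask_red alone.

How it is judged (in metres and radians):
On the way, in this order (a step that is already met when the one before it is completed fails the run):
1. the white-capped flask is tilted cap end up, 40 degrees give or take 8, and held so (2.4 s are checked) (angle between white_mid's own x axis and vertical between 0.733 and 1.012 rad), for 2.4 s.
2. the white-capped flask lies level on the floor of the carrier (x of white_mid in the frame of carrier between -0.09 and 0.09 m and y of white_mid in the frame of carrier between -0.065 and 0.065 m and z of white_mid in the frame of carrier below 0.02 m and angle between white_mid's own z axis and vertical below 0.1 rad and contact force between the fingers and flask_white below 0.5 N), for 0.3 s.
3. the yellow-capped flask is tilted cap end up, 40 degrees give or take 8, and held so (2.4 s are checked) (angle between yellow_mid's own x axis and vertical between 0.733 and 1.012 rad), for 2.4 s.
4. the yellow-capped flask lies level on the floor of the carrier (x of yellow_mid in the frame of carrier between -0.09 and 0.09 m and y of yellow_mid in the frame of carrier between -0.065 and 0.065 m and z of yellow_mid in the frame of carrier below 0.02 m and angle between yellow_mid's own z axis and vertical below 0.1 rad and contact force between the fingers and flask_yellow below 0.5 N), for 0.3 s.
5. the green-capped flask is tilted cap end up, 40 degrees give or take 8, and held so (2.4 s are checked) (angle between green_mid's own x axis and vertical between 0.733 and 1.012 rad), for 2.4 s.
6. the green-capped flask lies level on the floor of the carrier (x of green_mid in the frame of carrier between -0.09 and 0.09 m and y of green_mid in the frame of carrier between -0.065 and 0.065 m and z of green_mid in the frame of carrier below 0.02 m and angle between green_mid's own z axis and vertical below 0.1 rad and contact force between the fingers and flask_green below 0.5 N), for 0.3 s.
7. the red-capped flask is tilted cap end up, 40 degrees give or take 8, and held so (2.4 s are checked) (angle between red_mid's own x axis and vertical between 0.733 and 1.012 rad), for 2.4 s.
8. the red-capped flask lies level on the floor of the carrier (x of red_mid in the frame of carrier between -0.09 and 0.09 m and y of red_mid in the frame of carrier between -0.065 and 0.065 m and z of red_mid in the frame of carrier below 0.02 m and angle between red_mid's own z axis and vertical below 0.1 rad and contact force between the fingers and flask_red below 0.5 N), for 0.3 s.
9. the lid is fully home with both clips snapped under the catch rims (z of lid_grip in the frame of carrier between 0.05 and 0.0562 m and horizontal distance between lid_grip and carrier below 0.006 m and angle between lid_grip's own z axis and vertical below 0.02 rad), for 0.3 s.
At the end, for the whole second after the job is handed in: Every flask that was out lies level (within about 6 degrees) on the carrier's floor, and the lid is fully home on the carrier (within 2 mm of its seated height, 6 mm of centred, 1 degree of level) with both clips snapped, at rest (all of step 9 and x of white_mid in the frame of carrier between -0.09 and 0.09 m and y of white_mid in the frame of carrier between -0.065 and 0.065 m and z of each of white_mid, yellow_mid, green_mid, red_mid in the frame of carrier below 0.02 m and angle between each of white_mid, yellow_mid, green_mid, red_mid's own z axis and vertical below 0.1 rad and x of yellow_mid in the frame of carrier between -0.09 and 0.09 m and y of yellow_mid in the frame of carrier between -0.065 and 0.065 m and x of green_mid in the frame of carrier between -0.09 and 0.09 m and y of green_mid in the frame of carrier between -0.065 and 0.065 m and x of red_mid in the frame of carrier between -0.09 and 0.09 m and y of red_mid in the frame of carrier between -0.065 and 0.065 m and linear speed of lid below 0.02 m/s); the robot touches nothing.
It fails at once if a flask's cap dips well below level (more than 17 degrees) (angle between any of white_mid, yellow_mid, green_mid, red_mid's own x axis and vertical above 1.87 rad).
It fails at once if a flask is dropped (falls free from more than about 4 cm) ((linear speed of flask_white above 0.7 m/s and height (world z) of white_mid above 0.03 m and contact force between the fingers and flask_white below 0.5 N) or (linear speed of flask_yellow above 0.7 m/s and height (world z) of yellow_mid above 0.03 m and contact force between the fingers and flask_yellow below 0.5 N) or (linear speed of flask_green above 0.7 m/s and height (world z) of green_mid above 0.03 m and contact force between the fingers and flask_green below 0.5 N) or (linear speed of flask_red above 0.7 m/s and height (world z) of red_mid above 0.03 m and contact force between the fingers and flask_red below 0.5 N)).
It fails at once if a bystander is pushed more than 3 cm or tipped over (distance of any of bottle, tube_rack, timer, dishes, tip_box, marker from where it was at the start of the episode above 0.03 m or angle between any of bottle, tube_rack, timer, dishes, tip_box's own z axis and vertical above 0.5 rad).
Of flask_white, flask_yellow, flask_green, flask_red only 3 to 4 are there at a start; the rules pass over those that are not, and their reading is None.
At some moment in a run one of flask_white, flask_yellow, flask_green, flask_red, lid may be knocked a few centimetres aside while the robot is not near it.
It also fails if it takes over 210 s, if anything falls off the work surface, if the arm or the gripper's body presses on something with over 40 N, if the wrist force passes 120 N, or if a joint passes its speed limit or range.

## Working session

There is one attempt and no reset: what is moved stays moved. The work goes in short steps, Python scripts to look and compute and a tool call to move; the robot and the scene stay as the last step left them, time stands still between calls to the robot, and variables do not carry over. Pictures are saved under pics/ and viewed, about 12 in all and at most 16, crops included, and the job is handed in when it is done.

Besides the shell and the picture viewer there is one more tool, called after "Emit:" as name([rows], argument=value, ...), one row to a line, values as JSON. play_rows: Moves the arm, as the interface text tells. Its arguments: {"type":"object","properties":{"deltas":{"type":"array"}},"required":["deltas"]}

```bash
ls; mkdir -p pics; python3 - <<'E'
from plant import arm
import cv2,numpy as np
s=arm.sense();print(s['time'],s['eef_pos'],s['ee_rot'],s['finger_gap'],arm.grip_depth)
for n in ['top','side']:
    c=arm.capture(n);cv2.imwrite(f'pics/{n}0.png',c['frame'][:,:,::-1]);np.savez(f'pics/{n}0.npz',**c)
    print(n,c['camera_matrix'],c['distortion'],c['pose'])
E
```

```text
pics
0.0 [0.23602689 0.68498821 0.23040136] [[-9.45473404e-01  3.25699095e-01 -3.76530208e-04]
 [ 3.25699279e-01  9.45472149e-01 -1.54760302e-03]
 [-1.48054080e-04 -1.58585312e-03 -9.99998732e-01]] 1.0002122846676025 0.0187
top [[419.25029481   0.         319.80687518]
 [  0.         419.25029481 201.93976183]
 [  0.           0.           1.        ]] [0.0330493 0.        0.        0.        0.       ] [[ 0.02737393 -0.99624395  0.08215028  0.38750488]
 [-0.99957052 -0.02641976  0.01267986 -0.03395483]
 [-0.01046184 -0.08246209 -0.99653929  1.44151562]
 [ 0.          0.          0.          1.        ]]
side [[420.92869844   0.         320.99738206]
 [  0.         420.92869844 204.97319694]
 [  0.           0.           1.        ]] [-0.05199062  0.          0.          0.          0.        ] [[ 0.97093679 -0.11426498  0.21029803  0.18545333]
 [-0.2380917  -0.55062314  0.80007906 -1.17126186]
 [ 0.02437394 -0.82689641 -0.5618258   0.86141593]
 [ 0.          0.          0.          1.        ]]
```

View pics/top0.png

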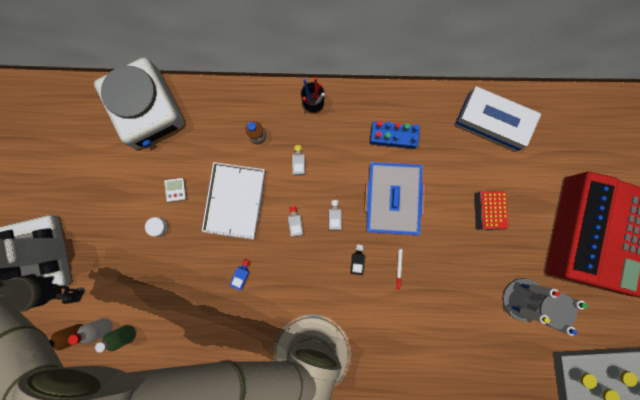

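View pics/side0.png

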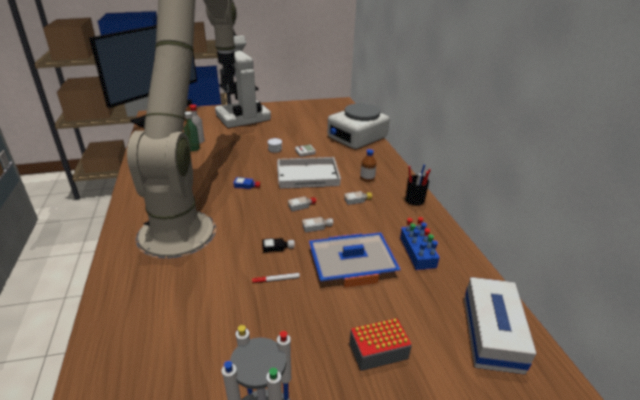

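The top view shows:
- Yellow-capped flask at (298,160), clear red-capped flask at (295,222) and clear white-capped flask at (335,216).
- Look-alikes: blue body with red cap at (241,274), black body with white cap at (358,260). The clear bodies fit the description.
- No green cap in view.
- Carrier around (234,201), lid around (395,198).

I'll confirm this in an enlarged crop.

```bash
cat > h.py <<'E'
import numpy as np,cv2
def cam(n):
    return np.load(n) if isinstance(n,str) else n
def px2w(c,uv,z):
    p=cv2.undistortPoints(np.array(uv,float).reshape(-1,1,2),c['camera_matrix'],c['distortion'])[:,0]
    d=np.c_[p,np.ones(len(p))]@c['pose'][:3,:3].T; o=c['pose'][:3,3]
    z=np.broadcast_to(z,len(p)); return o+d*((z-o[2])/d[:,2])[:,None]
def w2px(c,P):
    M=np.linalg.inv(c['pose']); 
    return cv2.projectPoints(np.array(P,float).reshape(-1,3),cv2.Rodrigues(M[:3,:3])[0],M[:3,3],c['camera_matrix'],c['distortion'])[0][:,0]
E
python3 - <<'E'
import cv2
f=cv2.imread('pics/top0.png')
cv2.imwrite('pics/c0.png',cv2.resize(f[140:290,195:435],(800,500),interpolation=cv2.INTER_CUBIC))
E
```

```text
(no output)
```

View pics/c0.png

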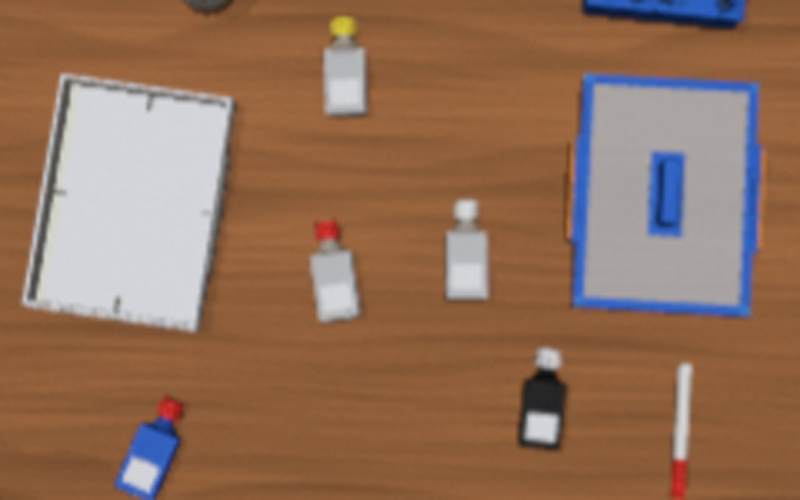

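The crop shows white (466,265), red (335,285) and yellow (345,82) flasks with clear bodies and no green one. The black one (543,410) and the blue one (150,450) are the look-alikes. Next, poses.

```bash
python3 - <<'E'
from h import *
c=cam('pics/top0.npz')
cv=lambda q:np.array(q)/3.3333+[195,140]-0.35
for n,b,cap in [('white',[(447,232),(488,232),(487,299),(446,299)],(466,200)),('yellow',[(324,48),(365,47),(366,115),(326,116)],(343,16)),('red',[(310,252),(352,247),(359,315),(318,322)],(325,221))]:
    w=px2w(c,cv(b),.024); e=px2w(c,cv([cap]),.015)[0]
    m=w.mean(0); f=w[2:].mean(0);h=w[:2].mean(0); ax=(e-f)[:2];L=np.linalg.norm(ax);ax/=L
    print(n,'bodycentre',m[:2].round(4),'len',np.linalg.norm(h-f).round(3),'wid',np.linalg.norm(w[0]-w[1]).round(3),'full',L.round(3),'yaw',np.degrees(np.arctan2(ax[1],ax[0])).round(1),'mid',(m[:2]+.004*ax).round(4))
for n,q,z in [('carrier',[(62,74),(234,98),(198,332),(23,305)],.034),('lid',[(584,74),(758,84),(749,316),(573,306)],.033)]:
    w=px2w(c,cv(q),z)[:,:2];m=w.mean(0);l=(w[0]+w[1]-w[2]-w[3])/2
    print(n,m.round(4),'L',np.linalg.norm(l).round(3),'W',np.linalg.norm((w[0]+w[3]-w[1]-w[2])/2).round(3),'yaw',np.degrees(np.arctan2(l[1],l[0])).round(1))
E
```

```text
white bodycentre [ 0.4469 -0.068 ] len 0.068 wid 0.042 full 0.101 yaw 1.6 mid [ 0.4509 -0.0679]
yellow bodycentre [0.6322 0.0614] len 0.07 wid 0.042 full 0.105 yaw 3.8 mid [0.6362 0.0617]
red bodycentre [0.4246 0.0655] len 0.07 wid 0.043 full 0.101 yaw 10.1 mid [0.4285 0.0662]
carrier [0.5021 0.2752] L 0.238 W 0.178 yaw -6.6
lid [ 0.5238 -0.2665] L 0.235 W 0.176 yaw -1.7
```

```bash
cat > go.py <<'E'
# usage: go.py x y z yaw [tilt]  -> shift/turn in tool axes from now to pose (tool y = flask y, tool x = -flask x)
import sys
from h import *
from plant import arm
from scipy.spatial.transform import Rotation as R
def target(yaw,tilt=0):
    return R.from_euler('z',yaw,degrees=True)*R.from_matrix(np.diag([-1.,1,-1]))*R.from_rotvec([0,-np.radians(tilt),0])
def go(x,y,z,yaw,tilt=0):
    s=arm.sense();R0=R.from_matrix(s['ee_rot'])
    d=R0.inv().apply(np.array([x,y,z])-s['eef_pos'])*100
    r=(R0.inv()*target(yaw,tilt)).as_rotvec()
    print('t',round(s['time'],2),'pos',s['eef_pos'].round(4),'gap',round(s['finger_gap'],3),'F',np.round(s['force'],1),'q',np.round(s['qpos'],0))
    print('->',(x,y,z),'d',d.round(2),'r',r.round(4))
def c2w(p,c=(.5021,.2752),yaw=-6.6):
    a=np.radians(yaw);return np.array(c)+np.array([[np.cos(a),-np.sin(a)],[np.sin(a),np.cos(a)]])@p
if __name__=='__main__': go(*map(float,sys.argv[1:]))
E
python3 -c "
from plant import arm;print([a for a in dir(arm) if a[0]!='_'])
from go import *
for p in [(-69,35),(45,35),(-69,-35),(45,-35)]: print(p,c2w(np.array(p)/1e3).round(4))
go(.453,-.068,.15,1.6)"
```

```text
['PlanningError', 'capture', 'grip_depth', 'hand_in', 'sense']
(-69, 35) [0.4376 0.3179]
(45, 35) [0.5508 0.3048]
(-69, -35) [0.4295 0.2484]
(45, -35) [0.5428 0.2353]
t 0.1 pos [0.236  0.6851 0.2305] gap 0.994 F [ 0.4 -0.   0.5] q [-75.  34.  -0.  92.   0.  54.  -5.]
-> (0.453, -0.068, 0.15) d [-45.04 -64.12   8.14] r [-1.400e-03 -1.000e-04 -3.597e-01]
```

Emit:
play_rows([
  [-0.3,-45,-64,0,0,0,-0.36],
  [-0.3,-45,-64,0,0,0,-0.36],
  [-0.3,-45,-64,0,0,0,-0.36],
  [-0.3,-45,-64,0,0,0,-0.36],
  [-0.3,-45,-64,0,0,0,-0.36],
  [-0.3,-45,-64,0,0,0,-0.36],
  [-0.3,-45,-64,0,0,0,-0.36],
  [-0.3,-45,-64,0,0,0,-0.36],
])

```text
time: 0.77
eef_pos: [0.3286, 0.363, 0.2312]
ee_rot: [[-1.0, -0.028, -0.0], [-0.028, 1.0, -0.002], [0.001, -0.002, -1.0]]
force: [1.4, -0.2, 0.8]
finger_gap: 0.652
```

```bash
python3 go.py .453 -.068 .15 1.6
```

```text
t 0.77 pos [0.3286 0.363  0.2312] gap 0.652 F [ 1.4 -0.2  0.8] q [-50.  19.  -6. 122.   3.  40.  34.]
-> (0.453, -0.068, 0.15) d [-11.22 -43.42   8.19] r [-0.0017 -0.0005  0.0004]
```

Emit:
play_rows([
  [-0.3,-11.2,-43.4,0,0,0,0],
  [-0.3,-11.2,-43.4,0,0,0,0],
  [-0.3,-11.2,-43.4,0,0,0,0],
  [-0.3,-11.2,-43.4,0,0,0,0],
  [-0.3,-11.2,-43.4,0,0,0,0],
  [-0.3,-11.2,-43.4,0,0,0,0],
  [-0.3,-11.2,-43.4,0,0,0,0],
  [-0.3,-11.2,-43.4,0,0,0,0],
])

```text
time: 1.43
eef_pos: [0.4206, 0.0428, 0.2318]
ee_rot: [[-1.0, -0.029, -0.0], [-0.029, 1.0, -0.002], [0.0, -0.002, -1.0]]
force: [1.9, 0.9, -0.6]
finger_gap: 0.653
```

```bash
python3 go.py .453 -.068 .10 1.6
```

```text
t 1.43 pos [0.4206 0.0428 0.2318] gap 0.653 F [ 1.9  0.9 -0.6] q [-13.  14.  -0. 129.   0.  37.  78.]
-> (0.453, -0.068, 0.1) d [ -2.93 -11.14  13.2 ] r [-0.0016 -0.0003  0.0006]
```

Emit:
play_rows([
  [-0.3,-2.9,-11.1,0,0,0,0],
  [-0.3,-2.9,-11.1,5,0,0,0],
  [-0.3,-2.9,-11.1,9,0,0,0],
  [-0.3,-2.9,-11.1,13.2,0,0,0],
  [-0.3,-2.9,-11.1,13.2,0,0,0],
  [-0.3,-2.9,-11.1,13.2,0,0,0],
  [-0.3,-2.9,-11.1,13.2,0,0,0],
  [-0.3,-2.9,-11.1,13.2,0,0,0],
])

```text
time: 2.1
eef_pos: [0.4528, -0.0671, 0.1011]
ee_rot: [[-1.0, -0.029, -0.0], [-0.029, 1.0, -0.001], [0.0, -0.001, -1.0]]
force: [-0.4, -0.0, 0.2]
finger_gap: 0.65
```

```bash
python3 go.py .453 -.068 .0 1.6; python3 - <<'E'
from plant import arm
import cv2,numpy as np
c=arm.capture('wrist');np.savez('pics/w1.npz',**c);cv2.imwrite('pics/w1.png',c['frame'][:,:,::-1]);print(c['pose'])
E
```

```text
t 2.1 pos [ 0.4528 -0.0671  0.1011] gap 0.65 F [-0.4 -0.   0.2] q [  1.  29.   1. 133.  -1.  18.  94.]
-> (0.453, -0.068, 0.0) d [-0.02 -0.08 10.11] r [-0.0014 -0.0002  0.0009]
[[-0.02878984  0.94777692  0.31763194  0.3701316 ]
 [ 0.99958489  0.02764443  0.0081136  -0.06858995]
 [-0.00109087  0.31773368 -0.94817937  0.24356245]
 [ 0.          0.          0.          1.        ]]
```

View pics/w1.png

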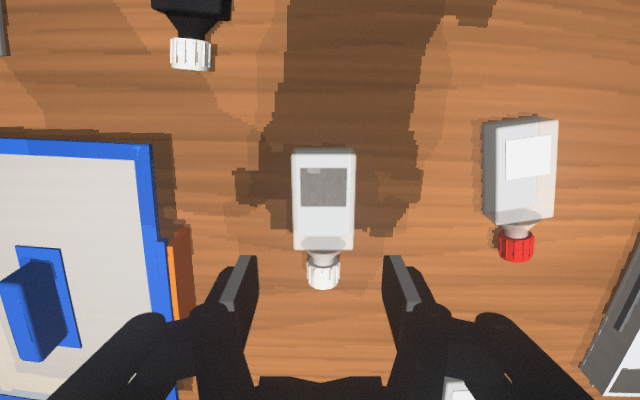

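The wrist view shows the white flask body between (292,150) and (354,249), cap at (323,270), centred between the fingers. The lid edge is clear on the left.

```bash
python3 - <<'E'
from h import *
c=cam('pics/w1.npz')
w=px2w(c,[(292,150),(355,150),(353,249),(294,249)],.024)[:,:2]
print(w.round(4),w.mean(0))
E
```

```text
[[ 0.4125 -0.0851]
 [ 0.4113 -0.0456]
 [ 0.4801 -0.0428]
 [ 0.4813 -0.0834]] [ 0.44628575 -0.06422269]
```

Emit:
play_rows([
  [-0.3,0,0,3,0,0,0],
  [-0.3,0,0,5,0,0,0],
  [-0.3,0,0,6.5,0,0,0],
  [-0.3,0,0,6.5,0,0,0],
])

```text
time: 2.48
eef_pos: [0.4539, -0.066, 0.0369]
ee_rot: [[-1.0, -0.031, 0.003], [-0.031, 1.0, -0.001], [-0.003, -0.001, -1.0]]
force: [0.5, 1.2, 0.5]
finger_gap: 0.647
```

Emit:
play_rows([
  [-0.3,0,0.2,1.5,0,0,0],
  [-0.3,0,0.2,2.7,0,0,0],
  [-0.3,0,0.2,3.7,0,0,0],
  [-0.3,0,0.2,3.7,0,0,0],
  [-0.3,0,0.2,3.7,0,0,0],
])

```text
time: 2.9
eef_pos: [0.4536, -0.0654, 0.0068]
ee_rot: [[-0.999, -0.032, -0.002], [-0.032, 0.999, -0.007], [0.002, -0.007, -1.0]]
force: [-0.5, -0.5, 0.1]
finger_gap: 0.653
```

```bash
python3 go.py .453 -.064 -.003 1.6
```

```text
t 2.9 pos [ 0.4536 -0.0654  0.0068] gap 0.653 F [-0.5 -0.5  0.1] q [  5.  41.  -6. 135.  42.   7.  50.]
-> (0.453, -0.064, -0.003) d [0.05 0.15 0.98] r [-0.007  -0.0018  0.0045]
```

Emit:
play_rows([
  [-0.3,0,0.1,0.7,0,0,0],
  [-0.3,0,0.1,0.8,0,0,0],
  [-0.3,0,0.1,0.8,0,0,0],
  [-0.3,0,0.1,0.8,0,0,0],
])

```text
time: 3.23
eef_pos: [0.4548, -0.0647, 0.0006]
ee_rot: [[-0.999, -0.033, 0.002], [-0.033, 0.999, -0.009], [-0.001, -0.009, -1.0]]
force: [-0.3, -0.0, 0.2]
finger_gap: 0.65
```

```bash
python3 go.py .453 -.064 -.003 1.6
```

```text
t 3.23 pos [ 0.4548 -0.0647  0.0006] gap 0.65 F [-0.3 -0.   0.2] q [  5.  41.  -7. 135.  51.   6.  41.]
-> (0.453, -0.064, -0.003) d [0.18 0.08 0.36] r [-0.0087  0.0015  0.0051]
```

Close here.

Emit:
play_rows([
  [1,0,0,0.1,0,0,0],
  [1,0,0,0.1,0,0,0],
  [1,0,0,0.1,0,0,0],
  [1,0,0,0.1,0,0,0],
  [1,0,0,0.1,0,0,0],
  [1,0,0,0.1,0,0,0],
])

```text
time: 3.73
eef_pos: [0.4558, -0.0649, 0.0012]
ee_rot: [[-0.999, -0.033, 0.005], [-0.033, 0.999, -0.01], [-0.005, -0.01, -1.0]]
force: [-0.4, 0.7, 17.9]
finger_gap: 0.48
```

```bash
python3 go.py .56 .06 .25 0
```

```text
t 3.73 pos [ 0.4558 -0.0649  0.0012] gap 0.48 F [-0.4  0.7 17.9] q [  5.  41.  -7. 135.  52.   6.  40.]
-> (0.56, 0.06, 0.25) d [-10.94  11.9  -24.95] r [-0.0099  0.0047  0.0329]
```

Emit:
play_rows([
  [1,0,0,-2,0,0,0],
  [1,0,0,-5,0,0,0],
  [1,-2,2,-9,0,0,0],
  [1,-5,5,-13,0,0,0],
  [1,-8,8,-17,0,0,0],
  [1,-11,12,-21,0,0,0.033],
  [1,-11,12,-25,0,0,0.033],
  [1,-11,12,-25,0,0,0.033],
])

```text
time: 4.4
eef_pos: [0.5572, 0.0582, 0.2438]
ee_rot: [[-1.0, -0.001, 0.004], [-0.001, 1.0, -0.009], [-0.004, -0.009, -1.0]]
force: [0.9, -0.5, -0.7]
finger_gap: 0.479
```

Emit:
play_rows([
  [1,0,0,0,0,-0.1,0],
  [1,0,0,0,0,-0.22,0],
  [1,0,0,0,0,-0.34,0],
  [1,0,0,0,0,-0.46,0],
  [1,0,0,0,0,-0.58,0],
  [1,0,0,0,0,-0.7,0],
  [1,0,0,0,0,-0.7,0],
  [1,0,0,0,0,-0.7,0],
])

```text
time: 5.07
eef_pos: [0.5618, 0.0444, 0.244]
ee_rot: [[-0.845, 0.029, 0.533], [-0.006, 0.998, -0.065], [-0.534, -0.058, -0.843]]
force: [0.9, -0.1, -1.6]
finger_gap: 0.481
```

```bash
python3 go.py .56 .06 .25 0 40;python3 - <<'E'
from plant import arm
import cv2,numpy as np
c=arm.capture('side');cv2.imwrite('pics/s1.png',cv2.resize(c['frame'][60:260,200:520,::-1],(800,500)))
E
```

```text
t 5.07 pos [0.5618 0.0444 0.244 ] gap 0.481 F [ 0.9 -0.1 -1.6] q [ -5.  16. -16. 135.  91.  18. -17.]
-> (0.56, 0.06, 0.25) d [-0.18  1.52 -0.7 ] r [-0.0642 -0.1344  0.0105]
```

View pics/s1.png

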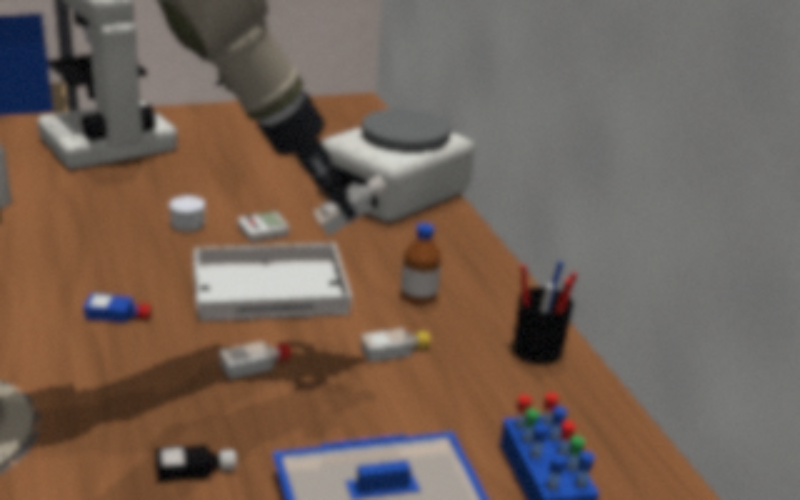

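The white flask hangs in the gripper at about (350,200), cap up and to the right; the tool is tilted 32°. I'll complete the tilt to 40° and hold.

Emit:
play_rows([
  [1,0,1.5,-0.7,-0.06,-0.13,0.01],
  [1,0,1.5,-0.7,-0.06,-0.13,0.01],
  [1,0,1.5,-0.7,-0.06,-0.13,0.01],
  [1,0,1.5,-0.7,-0.06,-0.13,0.01],
  [1,0,1.5,-0.7,-0.06,-0.13,0.01],
  [1,0,1.5,-0.7,-0.06,-0.13,0.01],
  [1,0,1.5,-0.7,-0.06,-0.13,0.01],
  [1,0,1.5,-0.7,-0.06,-0.13,0.01],
])

```text
time: 5.78
eef_pos: [0.5581, 0.0596, 0.2487]
ee_rot: [[-0.768, 0.004, 0.641], [0.0, 1.0, -0.005], [-0.641, -0.004, -0.768]]
force: [-0.3, -0.6, -0.6]
finger_gap: 0.474
```

```bash
python3 go.py .56 .06 .25 0 40
```

```text
t 5.78 pos [0.5581 0.0596 0.2487] gap 0.474 F [-0.3 -0.6 -0.6] q [  2.  17. -27. 140. 122.  25. -49.]
-> (0.56, 0.06, 0.25) d [-0.23  0.04  0.02] r [-0.0052 -0.0026 -0.0005]
```

Emit:
play_rows([
  [1,0,0,0,0,0,0],
  [1,0,0,0,0,0,0],
  [1,0,0,0,0,0,0],
  [1,0,0,0,0,0,0],
  [1,0,0,0,0,0,0],
  [1,0,0,0,0,0,0],
  [1,0,0,0,0,0,0],
  [1,0,0,0,0,0,0],
])

```text
time: 6.45
eef_pos: [0.558, 0.0595, 0.2487]
ee_rot: [[-0.768, 0.004, 0.641], [0.0, 1.0, -0.005], [-0.641, -0.004, -0.768]]
force: [0.5, 0.1, -0.3]
finger_gap: 0.475
```

Emit:
play_rows([
  [1,0,0,0,0,0,0],
  [1,0,0,0,0,0,0],
  [1,0,0,0,0,0,0],
  [1,0,0,0,0,0,0],
  [1,0,0,0,0,0,0],
  [1,0,0,0,0,0,0],
  [1,0,0,0,0,0,0],
  [1,0,0,0,0,0,0],
])

```text
time: 7.12
eef_pos: [0.5581, 0.0595, 0.2487]
ee_rot: [[-0.768, 0.004, 0.641], [0.0, 1.0, -0.005], [-0.641, -0.004, -0.768]]
force: [0.7, -1.4, -0.8]
finger_gap: 0.478
```

Emit:
play_rows([
  [1,0,0,0,0,0,0],
  [1,0,0,0,0,0,0],
  [1,0,0,0,0,0,0],
  [1,0,0,0,0,0,0],
  [1,0,0,0,0,0,0],
  [1,0,0,0,0,0,0],
  [1,0,0,0,0,0,0],
  [1,0,0,0,0,0,0],
])

```text
time: 7.78
eef_pos: [0.5581, 0.0595, 0.2487]
ee_rot: [[-0.768, 0.004, 0.641], [0.0, 1.0, -0.005], [-0.641, -0.004, -0.768]]
force: [-0.6, 1.2, -0.6]
finger_gap: 0.477
```

Emit:
play_rows([
  [1,0,0,0,0,0,0],
  [1,0,0,0,0,0,0],
  [1,0,0,0,0,0,0],
  [1,0,0,0,0,0,0],
  [1,0,0,0,0,0,0],
  [1,0,0,0,0,0,0],
  [1,0,0,0,0,0,0],
  [1,0,0,0,0,0,0],
])

```text
time: 8.45
eef_pos: [0.5581, 0.0595, 0.2487]
ee_rot: [[-0.768, 0.004, 0.641], [0.0, 1.0, -0.005], [-0.641, -0.004, -0.768]]
force: [0.1, -0.2, 0.3]
finger_gap: 0.471
```

Emit:
play_rows([
  [1,0,0,0,0,0,0],
  [1,0,0,0,0,0,0],
  [1,0,0,0,0,0,0],
  [1,0,0,0,0,0,0],
  [1,0,0,0,0,0,0],
  [1,0,0,0,0,0,0],
  [1,0,0,0,0,0,0],
  [1,0,0,0,0,0,0],
])

```text
time: 9.12
eef_pos: [0.5581, 0.0595, 0.2487]
ee_rot: [[-0.768, 0.004, 0.641], [0.0, 1.0, -0.005], [-0.641, -0.004, -0.768]]
force: [-0.0, -0.0, -0.6]
finger_gap: 0.481
```

```bash
python3 go.py .552 .306 .18 -6.6 0
```

```text
t 9.12 pos [0.5581 0.0595 0.2487] gap 0.481 F [-0.  -0.  -0.6] q [  2.  17. -27. 140. 122.  25. -49.]
-> (0.552, 0.306, 0.18) d [ 4.87 24.67  4.75] r [0.0351 0.6949 0.1083]
```

Emit:
play_rows([
  [1,0,0,0,0,0.1,0],
  [1,0,0,0,0,0.2,0],
  [1,0,0,0,0,0.32,0],
  [1,0,0,0,0,0.44,0],
  [1,0,0,0,0,0.56,0],
  [1,0,0,0,0,0.67,0],
  [1,0,0,0,0,0.695,0],
  [1,0,0,0,0,0.695,0],
])

```text
time: 9.78
eef_pos: [0.5593, 0.055, 0.2481]
ee_rot: [[-0.948, 0.032, 0.316], [0.009, 0.997, -0.073], [-0.317, -0.066, -0.946]]
force: [0.4, -0.5, -1.7]
finger_gap: 0.481
```

```bash
python3 go.py .556 .304 .20 -6.6 0
```

```text
t 9.78 pos [0.5593 0.055  0.2481] gap 0.481 F [ 0.4 -0.5 -1.7] q [  3.  18. -25. 124.  39.  29.  36.]
-> (0.556, 0.304, 0.2) d [ 2.06 25.14  2.63] r [-0.0522  0.3258  0.0935]
```

Emit:
play_rows([
  [1,0,0,0,-0.05,0.1,0.02],
  [1,0,3,0,-0.05,0.2,0.05],
  [1,0.5,7,0,-0.05,0.32,0.09],
  [1,0.5,11,0,-0.05,0.326,0.093],
  [1,1,15,1,-0.05,0.326,0.093],
  [1,2,19,1.5,-0.05,0.326,0.093],
  [1,2,23,2,-0.05,0.326,0.093],
  [1,2,25,2.6,-0.05,0.326,0.093],
])

```text
time: 10.45
eef_pos: [0.555, 0.3083, 0.2]
ee_rot: [[-0.994, 0.11, -0.001], [0.11, 0.994, 0.0], [0.001, 0.0, -1.0]]
force: [0.5, 0.4, -0.5]
finger_gap: 0.477
```

```bash
python3 go.py .556 .304 .08 -6.6 0
```

```text
t 10.45 pos [0.555  0.3083 0.2   ] gap 0.477 F [ 0.5  0.4 -0.5] q [-13.  33. -32. 104.  22.  49.  28.]
-> (0.556, 0.304, 0.08) d [-0.17 -0.42 12.  ] r [ 0.0003 -0.0012  0.0046]
```

Emit:
play_rows([
  [1,-0.2,-0.4,4,0,0,0],
  [1,-0.2,-0.4,8,0,0,0],
  [1,-0.2,-0.4,12,0,0,0],
  [1,-0.2,-0.4,14,0,0,0],
  [1,-0.2,-0.4,15.5,0,0,0],
  [1,-0.2,-0.4,16.5,0,0,0],
  [1,-0.2,-0.4,17,0,0,0],
  [1,-0.2,-0.4,17,0,0,0],
])

```text
time: 11.12
eef_pos: [0.556, 0.3041, 0.0293]
ee_rot: [[-0.994, 0.11, -0.002], [0.11, 0.994, -0.0], [0.002, -0.0, -1.0]]
force: [-0.0, -0.8, -0.5]
finger_gap: 0.482
```

```bash
python3 go.py .556 .304 .006 -6.6 0
```

```text
t 11.12 pos [0.556  0.3041 0.0293] gap 0.482 F [-0.  -0.8 -0.5] q [-19.  45. -23. 110.  32.  31.  20.]
-> (0.556, 0.304, 0.006) d [-0.   -0.01  2.33] r [-0.0004 -0.0021  0.0048]
```

Emit:
play_rows([
  [1,0,0,0.6,0,0,0],
  [1,0,0,1.1,0,0,0],
  [1,0,0,1.5,0,0,0],
  [1,0,0,1.8,0,0,0],
  [1,0,0,2.1,0,0,0],
  [1,0,0,2.2,0,0,0],
  [1,0,0,2.3,0,0,0],
  [1,0,0,2.3,0,0,0],
])

```text
time: 11.78
eef_pos: [0.5559, 0.3042, 0.0062]
ee_rot: [[-0.994, 0.11, -0.002], [0.11, 0.994, -0.0], [0.002, -0.0, -1.0]]
force: [-1.4, -0.0, -1.6]
finger_gap: 0.479
```

```bash
python3 go.py .556 .304 .006 -6.6 0
```

```text
t 11.78 pos [0.5559 0.3042 0.0062] gap 0.479 F [-1.4 -0.  -1.6] q [-20.  47. -22. 111.  34.  29.  18.]
-> (0.556, 0.304, 0.006) d [-0.01 -0.01  0.02] r [-0.0004 -0.0022  0.0048]
```

Emit:
play_rows([
  [1,0,0,0.1,0,0,0],
  [1,0,0,0.15,0,0,0],
  [1,0,0,0.15,0,0,0],
])

```text
time: 12.03
eef_pos: [0.5561, 0.3042, 0.0055]
ee_rot: [[-0.994, 0.11, -0.002], [0.11, 0.994, -0.0], [0.002, -0.0, -1.0]]
force: [-2.1, -1.2, 6.7]
finger_gap: 0.482
```

Emit:
play_rows([
  [-0.3,0,0,0,0,0,0],
  [-0.3,0,0,0,0,0,0],
  [-0.3,0,0,0,0,0,0],
  [-0.3,0,0,0,0,0,0],
])

```text
time: 12.37
eef_pos: [0.5561, 0.3043, 0.0055]
ee_rot: [[-0.994, 0.11, -0.002], [0.11, 0.994, -0.0], [0.001, -0.0, -1.0]]
force: [-0.5, -0.0, 0.4]
finger_gap: 0.652
```

Emit:
play_rows([
  [-0.3,0,0,-2,0,0,0],
  [-0.3,0,0,-5,0,0,0],
  [-0.3,0,0,-9,0,0,0],
  [-0.3,0,0,-13,0,0,0],
  [-0.3,0,0,-17,0,0,0],
  [-0.3,0,0,-19,0,0,0],
  [-0.3,0,0,-19,0,0,0],
  [-0.3,0,0,-19,0,0,0],
])

```text
time: 13.03
eef_pos: [0.5569, 0.3043, 0.1968]
ee_rot: [[-0.994, 0.111, 0.001], [0.111, 0.994, 0.001], [-0.001, 0.001, -1.0]]
force: [0.4, -1.4, -1.1]
finger_gap: 0.653
```

```bash
python3 go.py .641 .062 .20 3.8 0;python3 - <<'E'
from plant import arm
import cv2,numpy as np
c=arm.capture('top');np.savez('pics/t1.npz',**c);cv2.imwrite('pics/t1.png',cv2.resize(c['frame'][140:290,195:435,::-1],(800,500),interpolation=cv2.INTER_CUBIC))
E
```

```text
t 13.03 pos [0.5569 0.3043 0.1968] gap 0.653 F [ 0.4 -1.4 -1.1] q [-13.  33. -32. 105.  23.  48.  28.]
-> (0.641, 0.062, 0.2) d [-11.04 -23.15  -0.34] r [ 0.0009  0.0009 -0.1773]
```

View pics/t1.png

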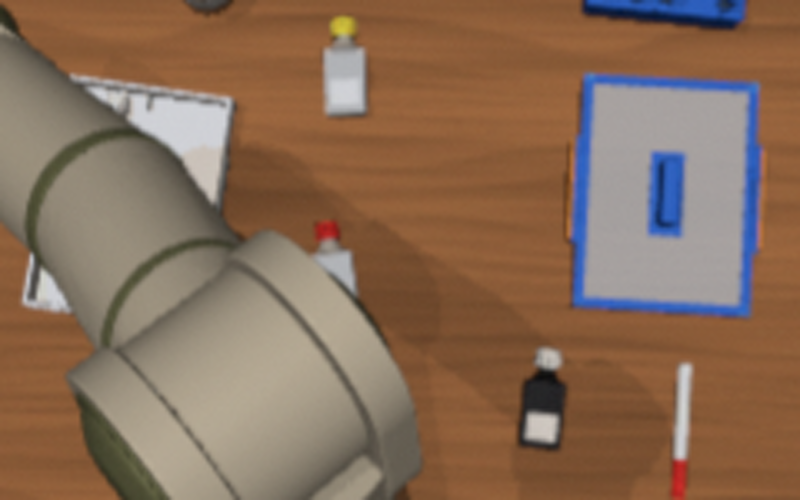

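The yellow flask is unmoved at (345,80) and white's cap is visible inside the carrier at (125,103). On to yellow.

Emit:
play_rows([
  [-0.3,-2,-4,0,0,0,-0.05],
  [-0.3,-4,-8,0,0,0,-0.1],
  [-0.3,-6,-12,0,0,0,-0.15],
  [-0.3,-8,-16,0,0,0,-0.177],
  [-0.3,-10,-20,0,0,0,-0.177],
  [-0.3,-11,-23.1,3,0,0,-0.177],
  [-0.3,-11,-23.1,7,0,0,-0.177],
  [-0.3,-11,-23.1,10,0,0,-0.177],
])

```text
time: 13.75
eef_pos: [0.6404, 0.0565, 0.0926]
ee_rot: [[-0.998, -0.06, -0.002], [-0.06, 0.998, -0.003], [0.002, -0.002, -1.0]]
force: [0.3, -0.6, -0.8]
finger_gap: 0.644
```

```bash
python3 go.py .641 .062 .005 3.8 0;python3 - <<'E'
from plant import arm
import cv2,numpy as np
c=arm.capture('wrist');np.savez('pics/w2.npz',**c);cv2.imwrite('pics/w2.png',c['frame'][:,:,::-1])
E
```

```text
t 13.75 pos [0.6404 0.0565 0.0926] gap 0.644 F [ 0.3 -0.6 -0.8] q [  9.  41. -30. 108.  31.  40.  54.]
-> (0.641, 0.062, 0.005) d [-0.11  0.57  8.76] r [-0.0025 -0.002  -0.0064]
```

View pics/w2.png

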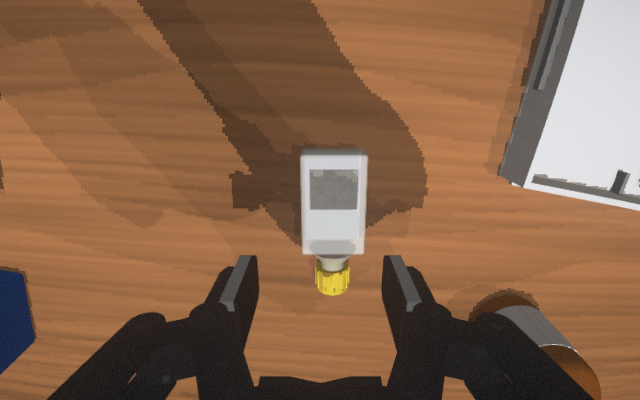

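The wrist view shows the yellow flask body between (302,150) and (365,254), slightly right of the finger centre, with the bottle at (530,340) clear.

```bash
python3 - <<'E'
from h import *
c=cam('pics/w2.npz')
w=px2w(c,[(302,150),(367,152),(364,254),(303,253)],.024)[:,:2]
print(w.round(4),w.mean(0)); v=(w[2]+w[3]-w[0]-w[1]); print(np.degrees(np.arctan2(v[1],v[0])))
E
```

```text
[[0.5985 0.0438]
 [0.5974 0.083 ]
 [0.6658 0.088 ]
 [0.6675 0.0475]] [0.63231508 0.06557655]
3.6238443255687414
```

Emit:
play_rows([
  [-0.3,0,0.8,1,0,0,0],
  [-0.3,0,0.8,4,0,0,0],
  [-0.3,0,0.8,6,0,0,0],
  [-0.3,0,0.8,7.5,0,0,0],
  [-0.3,0,0.8,8.5,0,0,0],
  [-0.3,0,0.8,8.9,0,0,0],
  [-0.3,0,0.8,8.9,0,0,0],
  [-0.3,0,0.8,8.9,0,0,0],
])

```text
time: 14.47
eef_pos: [0.6341, 0.0658, -0.0036]
ee_rot: [[-0.998, -0.063, -0.013], [-0.063, 0.998, -0.003], [0.013, -0.002, -1.0]]
force: [-0.3, -0.0, -0.0]
finger_gap: 0.652
```

Emit:
play_rows([
  [1,0,0,0,0,0,0],
  [1,0,0,0,0,0,0],
  [1,0,0,0,0,0,0],
  [1,0,0,0,0,0,0],
  [1,0,0,0,0,0,0],
  [1,0,0,0,0,0,0],
])

```text
time: 14.97
eef_pos: [0.6354, 0.0677, -0.0014]
ee_rot: [[-0.998, -0.064, -0.009], [-0.064, 0.998, -0.001], [0.009, -0.001, -1.0]]
force: [-1.4, 1.0, 16.3]
finger_gap: 0.479
```

```bash
python3 go.py .60 .08 .25 0 0
```

```text
t 14.97 pos [ 0.6354  0.0677 -0.0014] gap 0.479 F [-1.4  1.  16.3] q [  5.  48. -24. 110.  37.  31.  48.]
-> (0.6, 0.08, 0.25) d [  3.69   1.45 -25.11] r [-0.0008 -0.0094  0.0645]
```

Emit:
play_rows([
  [1,0,0,-2,0,0,0],
  [1,0,0,-5,0,0,0],
  [1,1,0,-9,0,0,0],
  [1,2,1,-13,0,0,0.03],
  [1,3,1.4,-17,0,-0.01,0.064],
  [1,3.7,1.4,-21,0,-0.01,0.064],
  [1,3.7,1.4,-25,0,-0.01,0.064],
  [1,3.7,1.4,-25,0,-0.01,0.064],
])

```text
time: 15.63
eef_pos: [0.6025, 0.0815, 0.2571]
ee_rot: [[-1.0, -0.001, 0.011], [-0.001, 1.0, 0.001], [-0.011, 0.001, -1.0]]
force: [1.2, 1.2, -1.3]
finger_gap: 0.479
```

Emit:
play_rows([
  [1,0,0,0,0,-0.06,0],
  [1,0,0,0,0,-0.12,0],
  [1,0,0,0,0,-0.18,0],
  [1,0,0,0,0,-0.24,0],
  [1,0,0,0,0,-0.3,0],
  [1,0,0,0,0,-0.36,0],
  [1,0,0,0,0,-0.36,0],
  [1,0,0,0,0,-0.36,0],
])

```text
time: 16.3
eef_pos: [0.6017, 0.0819, 0.2572]
ee_rot: [[-0.932, -0.003, 0.361], [-0.003, 1.0, 0.001], [-0.361, -0.0, -0.932]]
force: [0.0, 0.4, -1.3]
finger_gap: 0.479
```

```bash
python3 go.py .60 .08 .25 0 40
```

```text
t 16.3 pos [0.6017 0.0819 0.2572] gap 0.479 F [ 0.   0.4 -1.3] q [  5.  20. -28. 120.  38.  26.  38.]
-> (0.6, 0.08, 0.25) d [ 0.42 -0.19  0.61] r [ 0.0013 -0.3283  0.0024]
```

Much smoother. The second half of the tilt, then the hold.

Emit:
play_rows([
  [1,0,0,0,0,-0.06,0],
  [1,0,0,0,0,-0.12,0],
  [1,0,0,0,0,-0.18,0],
  [1,0,0,0,0,-0.24,0],
  [1,0,0,0,0,-0.3,0],
  [1,0,0,0,0,-0.33,0],
  [1,0,0,0,0,-0.33,0],
  [1,0,0,0,0,-0.33,0],
])

```text
time: 16.97
eef_pos: [0.6036, 0.0786, 0.2567]
ee_rot: [[-0.773, 0.004, 0.634], [-0.004, 1.0, -0.011], [-0.634, -0.011, -0.773]]
force: [0.0, -1.5, -1.2]
finger_gap: 0.481
```

```bash
python3 go.py .60 .08 .25 0 40;python3 - <<'E'
from plant import arm
import cv2,numpy as np
c=arm.capture('side');cv2.imwrite('pics/s2.png',cv2.resize(c['frame'][80:240,220:476,::-1],(800,500)))
E
```

```text
t 16.97 pos [0.6036 0.0786 0.2567] gap 0.481 F [ 0.  -1.5 -1.2] q [ -8.  18. -15. 134. 116.  20. -42.]
-> (0.6, 0.08, 0.25) d [0.7  0.15 0.29] r [-0.0114 -0.0112  0.0041]
```

View pics/s2.png

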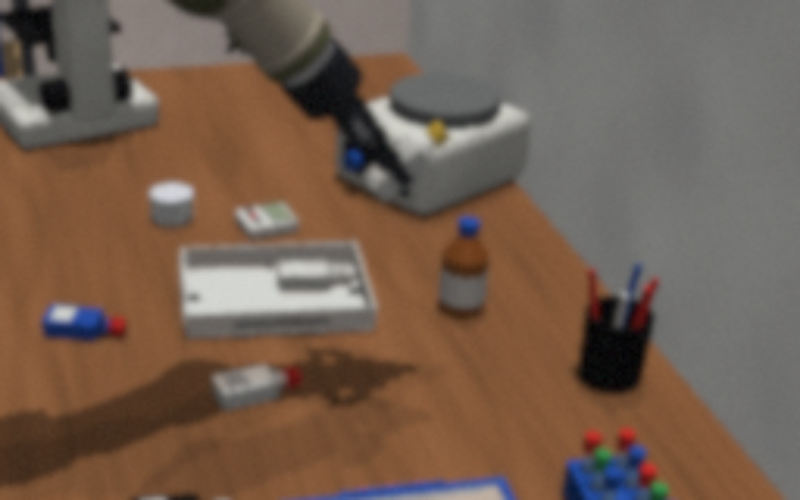

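White lies flat in the carrier at (315,272). Yellow is held cap-up, cap at (437,131). Hold, then level in two smooth steps.

Emit:
play_rows([
  [1,0,0,0,0,0,0],
  [1,0,0,0,0,0,0],
  [1,0,0,0,0,0,0],
  [1,0,0,0,0,0,0],
  [1,0,0,0,0,0,0],
  [1,0,0,0,0,0,0],
  [1,0,0,0,0,0,0],
  [1,0,0,0,0,0,0],
])

```text
time: 17.68
eef_pos: [0.6027, 0.0804, 0.2565]
ee_rot: [[-0.771, 0.001, 0.636], [-0.004, 1.0, -0.006], [-0.636, -0.008, -0.771]]
force: [-0.1, -0.1, 0.6]
finger_gap: 0.478
```

Emit:
play_rows([
  [1,0,0,0,0,0,0],
  [1,0,0,0,0,0,0],
  [1,0,0,0,0,0,0],
  [1,0,0,0,0,0,0],
  [1,0,0,0,0,0,0],
  [1,0,0,0,0,0,0],
  [1,0,0,0,0,0,0],
  [1,0,0,0,0,0,0],
])

```text
time: 18.35
eef_pos: [0.6028, 0.0804, 0.2565]
ee_rot: [[-0.771, 0.001, 0.636], [-0.004, 1.0, -0.006], [-0.636, -0.008, -0.771]]
force: [0.2, -0.1, -1.4]
finger_gap: 0.477
```

Emit:
play_rows([
  [1,0,0,0,0,0,0],
  [1,0,0,0,0,0,0],
  [1,0,0,0,0,0,0],
  [1,0,0,0,0,0,0],
  [1,0,0,0,0,0,0],
  [1,0,0,0,0,0,0],
  [1,0,0,0,0,0,0],
  [1,0,0,0,0,0,0],
])

```text
time: 19.02
eef_pos: [0.6028, 0.0804, 0.2565]
ee_rot: [[-0.771, 0.001, 0.636], [-0.004, 1.0, -0.006], [-0.636, -0.008, -0.771]]
force: [0.0, 0.1, -0.9]
finger_gap: 0.477
```

Emit:
play_rows([
  [1,0,0,0,0,0,0],
  [1,0,0,0,0,0,0],
  [1,0,0,0,0,0,0],
  [1,0,0,0,0,0,0],
  [1,0,0,0,0,0,0],
  [1,0,0,0,0,0,0],
  [1,0,0,0,0,0,0],
  [1,0,0,0,0,0,0],
])

```text
time: 19.68
eef_pos: [0.6027, 0.0804, 0.2565]
ee_rot: [[-0.771, 0.001, 0.636], [-0.004, 1.0, -0.006], [-0.636, -0.008, -0.771]]
force: [0.4, -0.7, -0.9]
finger_gap: 0.474
```

Emit:
play_rows([
  [1,0,0,0,0,0,0],
  [1,0,0,0,0,0,0],
  [1,0,0,0,0,0,0],
  [1,0,0,0,0,0,0],
  [1,0,0,0,0,0,0],
  [1,0,0,0,0,0,0],
  [1,0,0,0,0,0,0],
  [1,0,0,0,0,0,0],
])

```text
time: 20.35
eef_pos: [0.6027, 0.0804, 0.2565]
ee_rot: [[-0.771, 0.001, 0.636], [-0.004, 1.0, -0.006], [-0.636, -0.008, -0.771]]
force: [-0.6, -0.9, -0.4]
finger_gap: 0.479
```

Emit:
play_rows([
  [1,0,0,0,0,0.06,0],
  [1,0,0,0,0,0.12,0],
  [1,0,0,0,0,0.18,0],
  [1,0,0,0,0,0.24,0],
  [1,0,0,0,0,0.3,0],
  [1,0,0,0,0,0.35,0],
  [1,0,0,0,0,0.35,0],
  [1,0,0,0,0,0.35,0],
])

```text
time: 21.02
eef_pos: [0.6032, 0.0789, 0.2558]
ee_rot: [[-0.937, 0.004, 0.35], [-0.002, 1.0, -0.018], [-0.35, -0.017, -0.936]]
force: [-0.5, -1.5, -1.3]
finger_gap: 0.477
```

```bash
python3 -c "
from go import *
p=c2w(np.array([.044,-.035]));print(p);go(p[0],p[1],.2,-6.6)"
```

```text
[0.5417856  0.23537472]
t 21.02 pos [0.6032 0.0789 0.2558] gap 0.477 F [-0.5 -1.5 -1.3] q [  1.  20. -22. 120.  35.  27.  41.]
-> (np.float64(0.5417856014191671), np.float64(0.2353747185823), 0.2) d [ 7.68 15.72  2.8 ] r [0.0026 0.3585 0.1127]
```

Emit:
play_rows([
  [1,0,0,0,0,0.06,0.02],
  [1,0,0,0,0,0.12,0.04],
  [1,1,2,0,0,0.19,0.06],
  [1,2,4,0,0,0.26,0.08],
  [1,4,8,0.5,0,0.33,0.11],
  [1,6,12,1.5,0,0.358,0.113],
  [1,7.7,15.7,2.8,0,0.358,0.113],
  [1,7.7,15.7,2.8,0,0.358,0.113],
])

```text
time: 21.68
eef_pos: [0.5382, 0.2415, 0.1977]
ee_rot: [[-0.994, 0.108, -0.003], [0.108, 0.994, 0.005], [0.004, 0.005, -1.0]]
force: [-1.0, 1.0, -0.2]
finger_gap: 0.478
```

```bash
python3 go.py .5418 .2354 .03 -6.6
```

```text
t 21.68 pos [0.5382 0.2415 0.1977] gap 0.478 F [-1.   1.  -0.2] q [ -9.  30. -29. 110.  20.  45.  34.]
-> (0.5418, 0.2354, 0.03) d [-0.48 -0.66 16.77] r [ 0.0051 -0.0037  0.0067]
```

Emit:
play_rows([
  [1,-0.5,-0.7,3,0.005,-0.004,0.007],
  [1,-0.5,-0.7,7,0.005,-0.004,0.007],
  [1,-0.5,-0.7,11,0.005,-0.004,0.007],
  [1,-0.5,-0.7,13.5,0.005,-0.004,0.007],
  [1,-0.5,-0.7,15.5,0.005,-0.004,0.007],
  [1,-0.5,-0.7,16.5,0.005,-0.004,0.007],
  [1,-0.5,-0.7,16.8,0.005,-0.004,0.007],
  [1,-0.5,-0.7,16.8,0.005,-0.004,0.007],
])

```text
time: 22.35
eef_pos: [0.5419, 0.235, 0.0294]
ee_rot: [[-0.993, 0.115, -0.0], [0.115, 0.993, -0.0], [0.0, -0.0, -1.0]]
force: [-0.1, 0.5, -1.1]
finger_gap: 0.473
```

```bash
python3 go.py .5418 .2354 .0035 -6.6
```

```text
t 22.35 pos [0.5419 0.235  0.0294] gap 0.473 F [-0.1  0.5 -1.1] q [-16.  43. -19. 117.  30.  26.  25.]
-> (0.5418, 0.2354, 0.0035) d [0.01 0.04 2.59] r [-0.0004 -0.0003 -0.    ]
```

Emit:
play_rows([
  [1,0,0,0.7,0,0,0],
  [1,0,0,1.2,0,0,0],
  [1,0,0,1.6,0,0,0],
  [1,0,0,2,0,0,0],
  [1,0,0,2.2,0,0,0],
  [1,0,0,2.4,0,0,0],
  [1,0,0,2.5,0,0,0],
  [1,0,0,2.5,0,0,0],
])

```text
time: 23.02
eef_pos: [0.5418, 0.235, 0.0043]
ee_rot: [[-0.993, 0.115, -0.0], [0.115, 0.993, -0.001], [0.0, -0.001, -1.0]]
force: [0.6, 0.2, -1.3]
finger_gap: 0.478
```

Emit:
play_rows([
  [1,0,0,0.1,0,0,0],
  [1,0,0,0.1,0,0,0],
  [1,0,0,0.1,0,0,0],
])

```text
time: 23.27
eef_pos: [0.5418, 0.235, 0.0034]
ee_rot: [[-0.993, 0.115, -0.0], [0.115, 0.993, -0.0], [0.0, -0.001, -1.0]]
force: [0.3, 0.5, -1.1]
finger_gap: 0.483
```

Emit:
play_rows([
  [1,0,0,0.1,0,0,0],
  [1,0,0,0.15,0,0,0],
  [1,0,0,0.15,0,0,0],
])

```text
time: 23.52
eef_pos: [0.542, 0.235, 0.0027]
ee_rot: [[-0.993, 0.115, 0.0], [0.115, 0.993, -0.001], [-0.0, -0.0, -1.0]]
force: [-1.0, -1.1, 9.6]
finger_gap: 0.484
```

Emit:
play_rows([
  [-0.3,0,0,0,0,0,0],
  [-0.3,0,0,0,0,0,0],
  [-0.3,0,0,0,0,0,0],
  [-0.3,0,0,0,0,0,0],
])

```text
time: 23.85
eef_pos: [0.542, 0.235, 0.0026]
ee_rot: [[-0.993, 0.115, 0.0], [0.115, 0.993, -0.0], [-0.0, -0.0, -1.0]]
force: [0.1, 0.3, 0.3]
finger_gap: 0.651
```

Emit:
play_rows([
  [-0.3,0,0,-2,0,0,0],
  [-0.3,0,0,-5,0,0,0],
  [-0.3,0,0,-9,0,0,0],
  [-0.3,0,0,-13,0,0,0],
  [-0.3,0,0,-17,0,0,0],
  [-0.3,0,0,-19,0,0,0],
  [-0.3,0,0,-19,0,0,0],
  [-0.3,0,0,-19,0,0,0],
])

```text
time: 24.52
eef_pos: [0.5425, 0.2351, 0.1938]
ee_rot: [[-0.993, 0.115, 0.003], [0.115, 0.993, 0.0], [-0.003, 0.001, -1.0]]
force: [-0.3, -0.7, 0.3]
finger_gap: 0.649
```

```bash
python3 go.py .433 .067 .1 10.1 0
```

```text
t 24.52 pos [0.5425 0.2351 0.1938] gap 0.649 F [-0.3 -0.7  0.3] q [ -9.  30. -29. 111.  21.  44.  34.]
-> (0.433, 0.067, 0.1) d [  8.96 -17.97   9.34] r [ 2.00e-04  2.90e-03 -2.92e-01]
```

Emit:
play_rows([
  [-0.3,1.5,-3,0,0,0,-0.04],
  [-0.3,3,-6,0,0,0,-0.08],
  [-0.3,4.5,-9,0,0,0,-0.14],
  [-0.3,6,-12,0,0,0,-0.2],
  [-0.3,7.5,-15,0,0,0,-0.26],
  [-0.3,8.5,-18,3,0,0,-0.292],
  [-0.3,8.5,-18,6,0,0,-0.292],
  [-0.3,8.5,-18,9.3,0,0,-0.292],
])

```text
time: 25.18
eef_pos: [0.436, 0.0633, 0.0991]
ee_rot: [[-0.985, -0.171, 0.002], [-0.171, 0.985, -0.0], [-0.001, -0.0, -1.0]]
force: [2.0, 0.4, -0.8]
finger_gap: 0.651
```

```bash
python3 go.py .438 .067 .005 10.1 0;python3 - <<'E'
from plant import arm
import cv2,numpy as np
c=arm.capture('wrist');np.savez('pics/w3.npz',**c);cv2.imwrite('pics/w3.png',c['frame'][:,:,::-1])
E
```

```text
t 25.18 pos [0.436  0.0633 0.0991] gap 0.651 F [ 2.   0.4 -0.8] q [  2.  30. -25. 134.  35.  22.  47.]
-> (0.438, 0.067, 0.005) d [-0.25  0.33  9.41] r [-0.0004  0.0015 -0.0041]
```

View pics/w3.png

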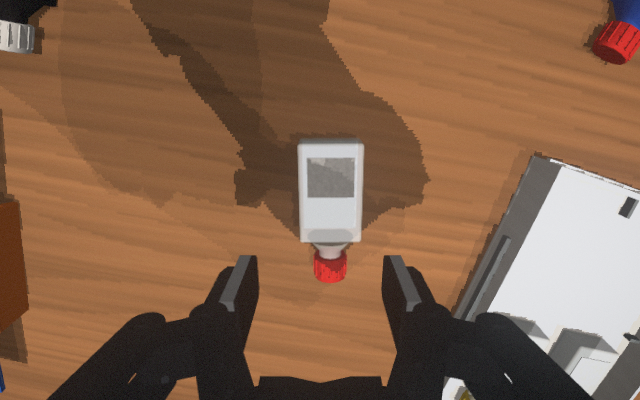

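The wrist view shows the clear red-capped flask, body between (299,140) and (364,242), cap at (330,265). Relative to the TCP, the mid is about 11 mm back and 6 mm to +y.

Emit:
play_rows([
  [-0.3,0,0.6,1,0,0,0],
  [-0.3,0,0.6,4,0,0,0],
  [-0.3,0,0.6,6,0,0,0],
  [-0.3,0,0.6,7.5,0,0,0],
  [-0.3,0,0.6,8.5,0,0,0],
  [-0.3,0,0.6,8.5,0,0,0],
])

```text
time: 25.73
eef_pos: [0.4318, 0.0705, 0.0073]
ee_rot: [[-0.984, -0.176, -0.009], [-0.176, 0.984, -0.003], [0.009, -0.001, -1.0]]
force: [-0.2, 0.1, -0.4]
finger_gap: 0.65
```

```bash
python3 go.py .436 .069 .002 10.1 0
```

```text
t 25.73 pos [0.4318 0.0705 0.0073] gap 0.65 F [-0.2  0.1 -0.4] q [-11.  40.  -8. 137.  57.   6.  26.]
-> (0.436, 0.069, 0.002) d [-0.39 -0.22  0.52] r [-0.0011 -0.0091  0.0004]
```

Reached, close to vertical. Lower a little and close.

Emit:
play_rows([
  [-0.3,-0.4,-0.1,0.3,0,-0.01,0],
  [-0.3,-0.4,-0.1,0.5,0,-0.01,0],
  [-0.3,-0.4,-0.1,0.5,0,-0.01,0],
])

```text
time: 25.98
eef_pos: [0.4359, 0.0704, 0.0022]
ee_rot: [[-0.984, -0.176, 0.001], [-0.176, 0.984, -0.001], [-0.001, -0.001, -1.0]]
force: [0.6, 0.1, -0.9]
finger_gap: 0.648
```

Emit:
play_rows([
  [1,0,0,0,0,0,0],
  [1,0,0,0,0,0,0],
  [1,0,0,0,0,0,0],
  [1,0,0,0,0,0,0],
  [1,0,0,0,0,0,0],
  [1,0,0,0,0,0,0],
])

```text
time: 26.48
eef_pos: [0.436, 0.0704, 0.0029]
ee_rot: [[-0.984, -0.176, 0.002], [-0.176, 0.984, -0.001], [-0.001, -0.001, -1.0]]
force: [-0.3, 0.3, 7.3]
finger_gap: 0.479
```

```bash
python3 go.py .60 .08 .25 0 0
```

```text
t 26.48 pos [0.436  0.0704 0.0029] gap 0.479 F [-0.3  0.3  7.3] q [-10.  41.  -9. 137.  68.   6.  15.]
-> (0.6, 0.08, 0.25) d [-16.35  -1.96 -24.69] r [-0.0007  0.0015  0.177 ]
```

Emit:
play_rows([
  [1,0,0,-2,0,0,0],
  [1,0,0,-5,0,0,0],
  [1,-2,0,-8,0,0,0],
  [1,-5,-0.5,-11,0,0,0.05],
  [1,-8,-1,-14,0,0,0.09],
  [1,-11,-1.5,-17,0,0,0.13],
  [1,-14,-2,-20,0,0,0.177],
  [1,-16,-2,-23,0,0,0.177],
])

```text
time: 27.15
eef_pos: [0.5975, 0.0781, 0.2349]
ee_rot: [[-1.0, 0.004, -0.0], [0.004, 1.0, 0.002], [0.0, 0.002, -1.0]]
force: [1.5, 0.2, -2.1]
finger_gap: 0.483
```

Emit:
play_rows([
  [1,0,0,0,0,-0.06,0],
  [1,0,0,0,0,-0.12,0],
  [1,0,0,0,0,-0.18,0],
  [1,0,0,0,0,-0.24,0],
  [1,0,0,0,0,-0.3,0],
  [1,0,0,0,0,-0.36,0],
  [1,0,0,0,0,-0.36,0],
  [1,0,0,0,0,-0.36,0],
])

```text
time: 27.82
eef_pos: [0.5965, 0.0782, 0.2352]
ee_rot: [[-0.937, 0.002, 0.35], [0.002, 1.0, -0.001], [-0.35, 0.0, -0.937]]
force: [0.6, -0.5, -0.3]
finger_gap: 0.478
```

```bash
python3 go.py .60 .08 .25 0 40
```

```text
t 27.82 pos [0.5965 0.0782 0.2352] gap 0.478 F [ 0.6 -0.5 -0.3] q [  9.  22. -33. 122.  46.  27.  30.]
-> (0.6, 0.08, 0.25) d [-0.84  0.18 -1.26] r [-0.001  -0.3403 -0.0023]
```

Emit:
play_rows([
  [1,0,0,0,0,-0.06,0],
  [1,0,0,0,0,-0.12,0],
  [1,0,0,0,0,-0.18,0],
  [1,0,0,0,0,-0.24,0],
  [1,0,0,0,0,-0.3,0],
  [1,0,0,0,0,-0.34,0],
  [1,0,0,0,0,-0.34,0],
  [1,0,0,0,0,-0.34,0],
])

```text
time: 28.48
eef_pos: [0.598, 0.0787, 0.2358]
ee_rot: [[-0.763, 0.003, 0.646], [0.003, 1.0, -0.001], [-0.646, 0.001, -0.763]]
force: [0.6, -0.1, -0.9]
finger_gap: 0.48
```

Emit:
play_rows([
  [1,0,0,0,0,0,0],
  [1,0,0,0,0,0,0],
  [1,0,0,0,0,0,0],
  [1,0,0,0,0,0,0],
  [1,0,0,0,0,0,0],
  [1,0,0,0,0,0,0],
  [1,0,0,0,0,0,0],
  [1,0,0,0,0,0,0],
])

```text
time: 29.15
eef_pos: [0.5981, 0.0788, 0.236]
ee_rot: [[-0.763, 0.003, 0.646], [0.002, 1.0, -0.001], [-0.646, 0.001, -0.763]]
force: [0.5, 1.4, -0.8]
finger_gap: 0.477
```

Emit:
play_rows([
  [1,0,0,0,0,0,0],
  [1,0,0,0,0,0,0],
  [1,0,0,0,0,0,0],
  [1,0,0,0,0,0,0],
  [1,0,0,0,0,0,0],
  [1,0,0,0,0,0,0],
  [1,0,0,0,0,0,0],
  [1,0,0,0,0,0,0],
])

```text
time: 29.82
eef_pos: [0.5981, 0.0788, 0.236]
ee_rot: [[-0.763, 0.003, 0.646], [0.002, 1.0, -0.001], [-0.646, 0.001, -0.763]]
force: [-0.6, 0.5, -1.4]
finger_gap: 0.478
```

```bash
python3 go.py .60 .08 .25 0 40;python3 - <<'E'
from plant import arm
import cv2,numpy as np
c=arm.capture('side');a=c['frame'][80:240,220:476,::-1];cv2.imwrite('pics/s3.png',cv2.resize(a,(800,500)))
E
```

```text
t 29.82 pos [0.5981 0.0788 0.236 ] gap 0.478 F [-0.6  0.5 -1.4] q [  1.  21. -27. 136. 122.  27. -48.]
-> (0.6, 0.08, 0.25) d [-1.05  0.12 -0.95] r [-0.0013  0.0044 -0.0024]
```

View pics/s3.png

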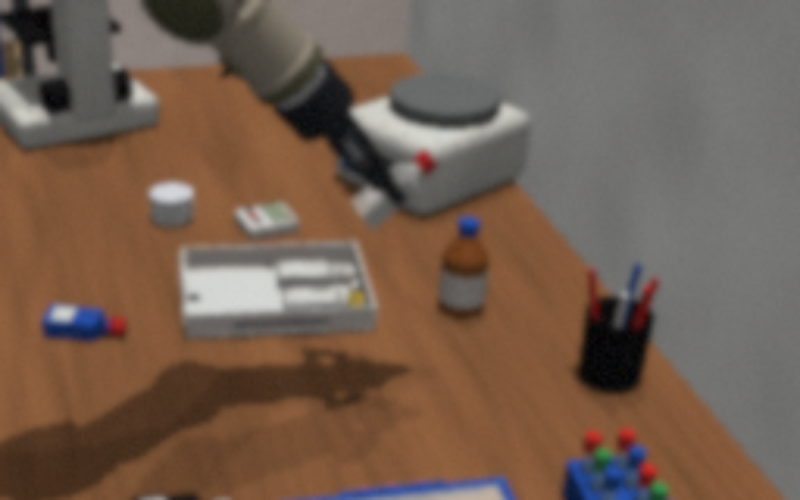

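White and yellow lie side by side in the carrier at (315,270) and (320,295). Red is held with its cap up at (425,160). Hold for longer, then level and place in the near place.

Emit:
play_rows([
  [1,0,0,0,0,0,0],
  [1,0,0,0,0,0,0],
  [1,0,0,0,0,0,0],
  [1,0,0,0,0,0,0],
  [1,0,0,0,0,0,0],
  [1,0,0,0,0,0,0],
  [1,0,0,0,0,0,0],
  [1,0,0,0,0,0,0],
])

```text
time: 30.53
eef_pos: [0.5981, 0.0788, 0.236]
ee_rot: [[-0.763, 0.003, 0.646], [0.002, 1.0, -0.001], [-0.646, 0.001, -0.763]]
force: [1.1, 0.6, -0.4]
finger_gap: 0.48
```

Emit:
play_rows([
  [1,0,0,0,0,0,0],
  [1,0,0,0,0,0,0],
  [1,0,0,0,0,0,0],
  [1,0,0,0,0,0,0],
  [1,0,0,0,0,0,0],
  [1,0,0,0,0,0,0],
  [1,0,0,0,0,0,0],
  [1,0,0,0,0,0,0],
])

```text
time: 31.2
eef_pos: [0.5981, 0.0788, 0.236]
ee_rot: [[-0.763, 0.003, 0.646], [0.002, 1.0, -0.001], [-0.646, 0.001, -0.763]]
force: [-0.9, -0.3, -0.7]
finger_gap: 0.478
```

Emit:
play_rows([
  [1,0,0,0,0,0,0],
  [1,0,0,0,0,0,0],
  [1,0,0,0,0,0,0],
  [1,0,0,0,0,0,0],
  [1,0,0,0,0,0,0],
  [1,0,0,0,0,0,0],
  [1,0,0,0,0,0,0],
  [1,0,0,0,0,0,0],
])

```text
time: 31.87
eef_pos: [0.5981, 0.0788, 0.236]
ee_rot: [[-0.763, 0.003, 0.646], [0.002, 1.0, -0.001], [-0.646, 0.001, -0.763]]
force: [0.7, -0.9, -0.5]
finger_gap: 0.475
```

Emit:
play_rows([
  [1,0,0,0,0,0.06,0],
  [1,0,0,0,0,0.12,0],
  [1,0,0,0,0,0.18,0],
  [1,0,0,0,0,0.24,0],
  [1,0,0,0,0,0.3,0],
  [1,0,0,0,0,0.35,0],
  [1,0,0,0,0,0.35,0],
  [1,0,0,0,0,0.35,0],
])

```text
time: 32.53
eef_pos: [0.5978, 0.0786, 0.2356]
ee_rot: [[-0.937, 0.003, 0.348], [0.002, 1.0, -0.003], [-0.348, -0.003, -0.937]]
force: [0.8, -0.7, -1.9]
finger_gap: 0.481
```

```bash
python3 -c "
from go import *
p=c2w(np.array([-.060,-.035]));go(p[0].round(4),p[1].round(4),.2,-6.6)"
```

```text
t 32.53 pos [0.5978 0.0786 0.2356] gap 0.481 F [ 0.8 -0.7 -1.9] q [  4.  21. -26. 122.  41.  25.  35.]
-> (np.float64(0.4385), np.float64(0.2473), 0.2) d [16.2  16.84 -2.27] r [0.0174 0.3556 0.1119]
```

Emit:
play_rows([
  [1,0,0,0,0,0.06,0.02],
  [1,1,1,0,0,0.12,0.04],
  [1,3,3,0,0.01,0.19,0.06],
  [1,5.5,5.5,-0.5,0.01,0.26,0.08],
  [1,8,8,-1,0.017,0.32,0.11],
  [1,10.5,10.5,-1.5,0.017,0.356,0.112],
  [1,13,13.5,-2,0.017,0.356,0.112],
  [1,16,16.8,-2.3,0.017,0.356,0.112],
])

```text
time: 33.2
eef_pos: [0.4421, 0.2453, 0.2014]
ee_rot: [[-0.993, 0.117, -0.0], [0.117, 0.993, 0.001], [0.0, 0.001, -1.0]]
force: [0.6, 1.3, -0.4]
finger_gap: 0.478
```

Emit:
play_rows([
  [1,0,0,0,0,0,0],
  [1,0,0,0,0,0,0],
])

```text
time: 33.37
eef_pos: [0.4404, 0.2473, 0.2013]
ee_rot: [[-0.994, 0.112, -0.001], [0.112, 0.994, 0.001], [0.001, 0.001, -1.0]]
force: [0.4, -0.6, -0.7]
finger_gap: 0.475
```

```bash
python3 go.py .4385 .2473 .03 -6.6
```

```text
t 33.37 pos [0.4404 0.2473 0.2013] gap 0.475 F [ 0.4 -0.6 -0.7] q [ -9.  25. -36. 120.  22.  41.  24.]
-> (0.4385, 0.2473, 0.03) d [ 0.17 -0.03 17.13] r [ 0.0007 -0.0011  0.0028]
```

Emit:
play_rows([
  [1,0.1,0,3,0,0,0],
  [1,0.2,0,7,0,0,0],
  [1,0.2,0,11,0,0,0],
  [1,0.2,0,13.5,0,0,0],
  [1,0.2,0,15.5,0,0,0],
  [1,0.2,0,16.5,0,0,0],
  [1,0.2,0,17,0,0,0],
  [1,0.2,0,17,0,0,0],
])

```text
time: 34.03
eef_pos: [0.4386, 0.2467, 0.0304]
ee_rot: [[-0.994, 0.113, -0.002], [0.113, 0.994, -0.001], [0.002, -0.001, -1.0]]
force: [0.8, -0.0, -0.8]
finger_gap: 0.48
```

```bash
python3 go.py .4385 .2473 .007 -6.6
```

```text
t 34.03 pos [0.4386 0.2467 0.0304] gap 0.48 F [ 0.8 -0.  -0.8] q [-23.  40. -19. 128.  40.  18.   7.]
-> (0.4385, 0.2473, 0.007) d [0.01 0.06 2.34] r [-0.0008 -0.0018  0.0019]
```

Emit:
play_rows([
  [1,0,0,0.7,0,0,0],
  [1,0,0,1.2,0,0,0],
  [1,0,0,1.6,0,0,0],
  [1,0,0,1.9,0,0,0],
  [1,0,0,2.1,0,0,0],
  [1,0,0,2.2,0,0,0],
  [1,0,0,2.3,0,0,0],
  [1,0,0,2.3,0,0,0],
])

```text
time: 34.7
eef_pos: [0.4385, 0.2468, 0.0074]
ee_rot: [[-0.994, 0.113, -0.002], [0.113, 0.994, -0.001], [0.002, -0.001, -1.0]]
force: [0.5, -0.3, -0.7]
finger_gap: 0.479
```

Emit:
play_rows([
  [1,0,0,0.1,0,0,0],
  [1,0,0,0.1,0,0,0],
  [1,0,0,0.1,0,0,0],
])

```text
time: 34.95
eef_pos: [0.4386, 0.2468, 0.0069]
ee_rot: [[-0.994, 0.113, -0.001], [0.113, 0.994, -0.0], [0.001, -0.001, -1.0]]
force: [-0.8, -1.0, 7.7]
finger_gap: 0.475
```

Emit:
play_rows([
  [-0.3,0,0,0,0,0,0],
  [-0.3,0,0,0,0,0,0],
  [-0.3,0,0,0,0,0,0],
  [-0.3,0,0,0,0,0,0],
])

```text
time: 35.28
eef_pos: [0.4386, 0.2468, 0.0069]
ee_rot: [[-0.994, 0.113, -0.001], [0.113, 0.994, -0.0], [0.001, -0.001, -1.0]]
force: [-0.4, 0.5, -0.1]
finger_gap: 0.646
```

Emit:
play_rows([
  [-0.3,0,0,-2,0,0,0],
  [-0.3,0,0,-5,0,0,0],
  [-0.3,0,0,-9,0,0,0],
  [-0.3,0,0,-13,0,0,0],
  [-0.3,0,0,-17,0,0,0],
  [-0.3,0,0,-19,0,0,0],
  [-0.3,0,0,-19,0,0,0],
  [-0.3,0,0,-19,0,0,0],
])

```text
time: 35.95
eef_pos: [0.4395, 0.2467, 0.198]
ee_rot: [[-0.993, 0.114, 0.001], [0.114, 0.993, 0.0], [-0.001, 0.001, -1.0]]
force: [-0.7, -0.1, -0.4]
finger_gap: 0.654
```

```bash
python3 go.py .524 -.266 .2 -1.7 0
```

```text
t 35.95 pos [0.4395 0.2467 0.198 ] gap 0.654 F [-0.7 -0.1 -0.4] q [ -9.  26. -37. 121.  23.  41.  22.]
-> (0.524, -0.266, 0.2) d [-14.24 -49.98  -0.21] r [ 0.0005  0.0014 -0.0844]
```

Emit:
play_rows([
  [-0.3,-1,-4,0,0,0,0],
  [-0.3,-2,-8,0,0,0,0],
  [-0.3,-3,-12,0,0,0,0],
  [-0.3,-4.5,-16,0,0,0,0],
  [-0.3,-6,-20,0,0,0,0],
  [-0.3,-7,-24,0,0,0,-0.03],
  [-0.3,-8,-28,0,0,0,-0.06],
  [-0.3,-9,-32,0,0,0,-0.084],
])

```text
time: 36.62
eef_pos: [0.4914, -0.0827, 0.1964]
ee_rot: [[-1.0, 0.028, -0.001], [0.028, 1.0, 0.001], [0.001, 0.001, -1.0]]
force: [0.6, 0.6, 0.4]
finger_gap: 0.651
```

```bash
python3 go.py .524 -.266 .2 -1.7 0
```

```text
t 36.62 pos [ 0.4914 -0.0827  0.1964] gap 0.651 F [0.6 0.6 0.4] q [ 31.  26. -38. 121.  24.  41.  65.]
-> (0.524, -0.266, 0.2) d [ -3.77 -18.23  -0.38] r [ 0.0009 -0.0012  0.0014]
```

Emit:
play_rows([
  [-0.3,-1,-4,0,0,0,0],
  [-0.3,-2,-8,0,0,0,0],
  [-0.3,-3,-12,0,0,0,0],
  [-0.3,-3.8,-16,0,0,0,0],
  [-0.3,-3.8,-18.2,0,0,0,0],
  [-0.3,-3.8,-18.2,3,0,0,0],
  [-0.3,-3.8,-18.2,6,0,0,0],
  [-0.3,-3.8,-18.2,6,0,0,0],
])

```text
time: 37.28
eef_pos: [0.5205, -0.2653, 0.13]
ee_rot: [[-1.0, 0.029, -0.01], [0.029, 1.0, 0.005], [0.01, 0.005, -1.0]]
force: [-1.2, 0.3, -0.2]
finger_gap: 0.65
```

```bash
python3 go.py .524 -.266 .04 -1.7 0;python3 - <<'E'
from plant import arm
import cv2,numpy as np
c=arm.capture('wrist');np.savez('pics/w4.npz',**c);cv2.imwrite('pics/w4.png',c['frame'][:,:,::-1])
c=arm.capture('top');np.savez('pics/t4.npz',**c);cv2.imwrite('pics/t4.png',cv2.resize(c['frame'][145:265,190:430,::-1],(800,400),interpolation=cv2.INTER_CUBIC))
E
```

```text
t 37.28 pos [ 0.5205 -0.2653  0.13  ] gap 0.65 F [-1.2  0.3 -0.2] q [ 44.  36. -33. 114.  30.  40.  80.]
-> (0.524, -0.266, 0.04) d [-0.44 -0.11  8.99] r [ 0.0045 -0.0101  0.0007]
```

View pics/w4.png

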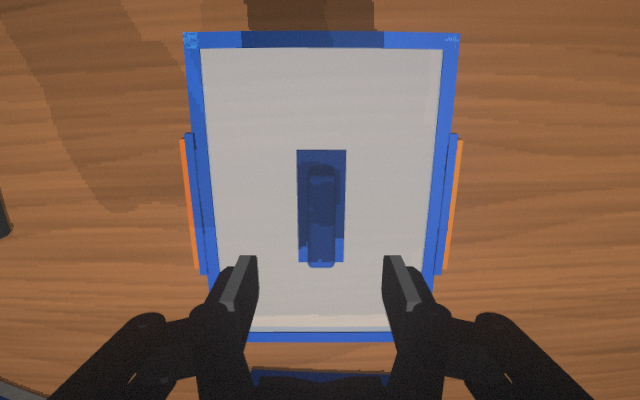

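View pics/t4.png

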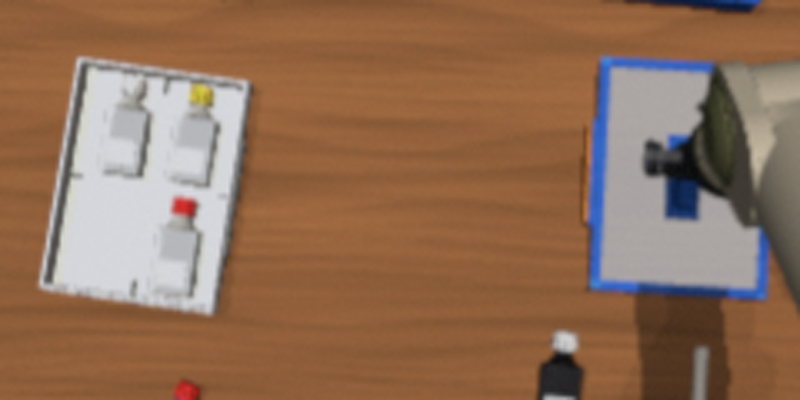

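The lid is unmoved. Handle centre in the wrist view is (321,208), aligned with the fingers. The top view shows three flasks flat in the carrier. They look shifted a few mm toward -y, so the top camera may have a y bias. One enlarged crop should settle it before the lid fit.

```bash
python3 - <<'E'
from h import *
c=cam('pics/t4.npz')
cv2.imwrite('pics/k4.png',cv2.resize(c['frame'][158:243,198:270,::-1],None,fx=7,fy=7,interpolation=cv2.INTER_CUBIC))
w=cam('pics/w4.npz')
q=px2w(w,[(297,150),(346,150),(344,262),(298,262)],.033)[:,:2];print('pad',q.round(4),q.mean(0))
q=px2w(w,[(183,33),(460,34)],.033)[:,:2];print('near corners',q.round(4))
q=px2w(w,[(320,31),(320,342)],.033)[:,:2];print('edges',q.round(4),q.mean(0))
E
```

```text
pad [[ 0.4821 -0.2787]
 [ 0.4831 -0.2451]
 [ 0.5689 -0.2471]
 [ 0.5677 -0.2821]] [ 0.52545225 -0.26324882]
near corners [[ 0.4044 -0.3476]
 [ 0.41   -0.1715]]
edges [[ 0.4069 -0.2607]
 [ 0.6434 -0.2676]] [ 0.52511439 -0.26413867]
```

View pics/k4.png

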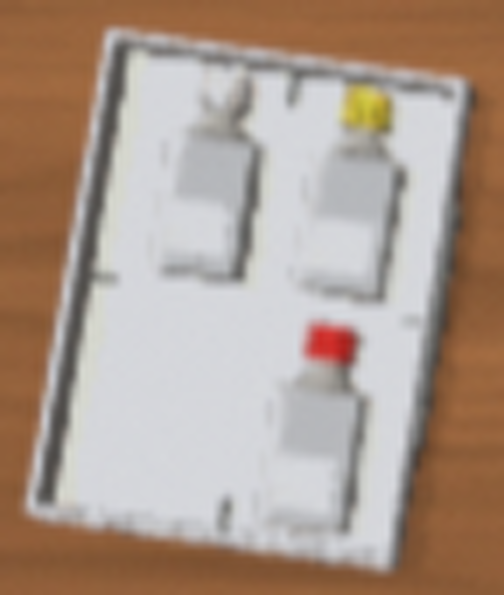

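```bash
python3 - <<'E'
from h import *
c=cam('pics/t4.npz')
cv=lambda q:np.array(q)/7+[198,158]-0.43
w=px2w(c,cv([(107,30),(470,80),(392,570),(25,515)]),.034)[:,:2];m=w.mean(0);l=w[0]+w[1]-w[2]-w[3];k=w[0]+w[3]-w[1]-w[2]
print('carrier',m.round(4),np.linalg.norm(l)/2,np.linalg.norm(k)/2,np.degrees([np.arctan2(l[1],l[0]),np.arctan2(k[1],k[0])-np.pi/2]))
for n,q,t,off in [('w',[(177,133),(258,140),(238,275),(162,268)],(.5561,.3043),.0055+.004),('y',[(322,152),(402,160),(378,297),(300,290)],(.542,.235),-.001+.004),('r',[(285,380),(362,388),(340,530),(265,522)],(.4386,.2468),.009+.004)]:
    b=px2w(c,cv(q),.028)[:,:2]; ax=l/np.linalg.norm(l); bc=b.mean(0)
    d=np.array(t)-off*ax-bc; print(n,bc.round(4),'true-top',d.round(4))
E
```

```text
carrier [0.5023 0.2764] 0.23816469415418182 0.17796392513139817 [-6.7609087  -6.67542509]
w [0.5476 0.2992] true-top [-0.001   0.0063]
y [0.5393 0.23  ] true-top [-0.0003  0.0053]
r [0.4274 0.2434] true-top [-0.0017  0.0049]
```

```bash
python3 - <<'E'
from h import *
from go import c2w
out=[]
for f,(r0,r1,c0,c1) in [('w2',(80,220,480,640)),('w3',(150,400,480,640))]:
    c=cam(f'pics/{f}.npz'); a=c['frame'][r0:r1,c0:c1,::-1]; s=4 if f=='w2' else 2.4; a=cv2.resize(a,None,fx=s,fy=s,interpolation=cv2.INTER_CUBIC)
    for cc,col in [((.5027,.2795),(0,255,0)),((.5022,.2755),(0,0,255))]:
        P=[[*c2w(np.array(p),cc,-6.7),z] for z in (.034,0) for p in [(.118,-.088),(-.118,-.088)]]
        for z0 in (0,2):
            p=(w2px(c,P[z0:z0+2])-[c0,r0]+.5)*s; print(f,cc,p.round(0).tolist())
            cv2.line(a,*[tuple(int(v) for v in q) for q in p],col,1)
            for q in p: cv2.circle(a,tuple(int(v) for v in q),3,col,1)
    out.append(a)
h=max(a.shape[0] for a in out);out=[cv2.copyMakeBorder(a,0,h-a.shape[0],0,0,cv2.BORDER_CONSTANT) for a in out]
m=np.hstack(out)[:, :];m=cv2.resize(m,None,fx=.78,fy=.78,interpolation=cv2.INTER_AREA);print(m.shape);cv2.imwrite('pics/m.png',m)
E
```

```text
w2 (0.5027, 0.2795) [[171.0, 424.0], [541.0, -1163.0]]
w2 (0.5027, 0.2795) [[68.0, 369.0], [447.0, -1102.0]]
w2 (0.5022, 0.2755) [[147.0, 419.0], [520.0, -1177.0]]
w2 (0.5022, 0.2755) [[47.0, 365.0], [425.0, -1112.0]]
w3 (0.5027, 0.2795) [[-145.0, 671.0], [196.0, 34.0]]
w3 (0.5027, 0.2795) [[-167.0, 591.0], [124.0, 8.0]]
w3 (0.5022, 0.2755) [[-156.0, 669.0], [183.0, 29.0]]
w3 (0.5022, 0.2755) [[-177.0, 589.0], [112.0, 3.0]]
(468, 799, 3)
```

View pics/m.png

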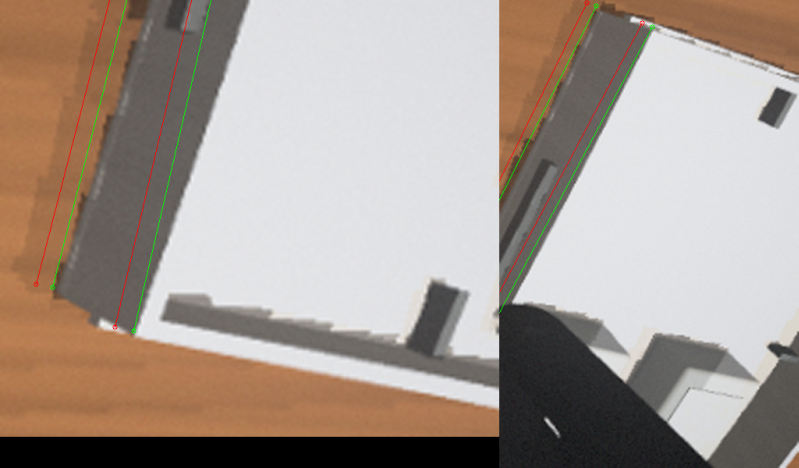

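The green prediction (carrier 0.5027, 0.2795, yaw -6.7°) meets the corners in both wrist views: (134,331) left, (652,27) and (597,6) right. I'll use that carrier pose. From the wrist view the lid is at (0.525, -0.264). Grasp the handle.

Emit:
play_rows([
  [-0.3,-0.5,0.1,1,0,-0.01,0],
  [-0.3,-0.5,0.1,4,0,-0.01,0],
  [-0.3,-0.5,0.1,6.5,0,-0.01,0],
  [-0.3,-0.5,0.1,8,0,-0.01,0],
  [-0.3,-0.5,0.1,8.6,0,-0.01,0],
  [-0.3,-0.5,0.1,8.8,0,-0.01,0],
  [-0.3,-0.5,0.1,8.8,0,-0.01,0],
  [-0.3,-0.5,0.1,8.8,0,-0.01,0],
])

```text
time: 38.05
eef_pos: [0.5288, -0.2636, 0.048]
ee_rot: [[-1.0, 0.027, 0.007], [0.027, 1.0, 0.002], [-0.007, 0.002, -1.0]]
force: [-0.5, 0.2, 0.4]
finger_gap: 0.65
```

```bash
python3 go.py .525 -.264 .04 -1.8 0
```

```text
t 38.05 pos [ 0.5288 -0.2636  0.048 ] gap 0.65 F [-0.5  0.2  0.4] q [ 39.  42. -27. 116.  37.  30.  74.]
-> (0.525, -0.264, 0.04) d [ 0.38 -0.05  0.79] r [0.0022 0.0067 0.0047]
```

Emit:
play_rows([
  [-0.3,0.4,0,0.4,0.002,0.007,0.005],
  [-0.3,0.4,0,0.8,0.002,0.007,0.005],
  [-0.3,0.4,0,0.8,0.002,0.007,0.005],
  [-0.3,0.4,0,0.8,0.002,0.007,0.005],
])

```text
time: 38.38
eef_pos: [0.5248, -0.2636, 0.04]
ee_rot: [[-0.999, 0.032, -0.0], [0.032, 0.999, 0.0], [0.0, 0.0, -1.0]]
force: [0.4, 0.2, 0.1]
finger_gap: 0.652
```

Emit:
play_rows([
  [1,0,0,0,0,0,0],
  [1,0,0,0,0,0,0],
  [1,0,0,0,0,0,0],
  [1,0,0,0,0,0,0],
  [1,0,0,0,0,0,0],
  [1,0,0,0,0,0,0],
  [1,0,0,0,0,0,0],
  [1,0,0,0,0,0,0],
])

```text
time: 39.05
eef_pos: [0.5248, -0.2634, 0.0402]
ee_rot: [[-0.999, 0.032, -0.0], [0.032, 0.999, 0.0], [0.0, 0.0, -1.0]]
force: [-2.0, 2.3, 6.0]
finger_gap: 0.2
```

```bash
python3 go.py .525 -.20 .2 -4 0
```

```text
t 39.05 pos [ 0.5248 -0.2634  0.0402] gap 0.2 F [-2.   2.3  6. ] q [ 38.  43. -26. 116.  37.  29.  73.]
-> (0.525, -0.2, 0.2) d [  0.19   6.34 -15.98] r [ 0.     -0.0002  0.0382]
```

Emit:
play_rows([
  [1,0,0,-1,0,0,0],
  [1,0,0,-3,0,0,0],
  [1,0,0,-6,0,0,0],
  [1,0,0,-9,0,0,0],
  [1,0,0,-12,0,0,0],
  [1,0,0,-15,0,0,0],
  [1,0,0,-18,0,0,0],
  [1,0,0,-18,0,0,0],
])

```text
time: 39.72
eef_pos: [0.5271, -0.2639, 0.226]
ee_rot: [[-0.999, 0.032, 0.007], [0.032, 0.999, -0.003], [-0.007, -0.003, -1.0]]
force: [1.5, 0.2, -2.1]
finger_gap: 0.198
```

Emit:
play_rows([
  [1,0,2,0,0,0,0],
  [1,0,5,0,0,0,0],
  [1,0,9,0,0,0,0],
  [1,0,13,0,0,0,0.02],
  [1,0,17,0,0,0,0.03],
  [1,0,21,0,0,0,0.04],
  [1,0,25,0,0,0,0.05],
  [1,0,29,0,0,0,0.06],
])

```text
time: 40.38
eef_pos: [0.5355, 0.0274, 0.2249]
ee_rot: [[-0.996, 0.093, 0.006], [0.093, 0.996, -0.003], [-0.006, -0.003, -1.0]]
force: [1.4, -0.1, -2.3]
finger_gap: 0.199
```

```bash
python3 go.py .5022 .2795 .2 -6.7 0
```

```text
t 40.38 pos [0.5355 0.0274 0.2249] gap 0.199 F [ 1.4 -0.1 -2.3] q [ 19.  26. -38. 115.  23.  46.  52.]
-> (0.5022, 0.2795, 0.2) d [ 5.67 24.8   2.38] r [-0.0028  0.0062  0.0243]
```

Emit:
play_rows([
  [1,0.5,2,0,-0.003,0.006,0.005],
  [1,1.2,5,0,-0.003,0.006,0.01],
  [1,2,9,0,-0.003,0.006,0.015],
  [1,3,13,0,-0.003,0.006,0.024],
  [1,4,17,0,-0.003,0.006,0.024],
  [1,5,21,0,-0.003,0.006,0.024],
  [1,5.7,24.8,0,-0.003,0.006,0.024],
  [1,5.7,24.8,0,-0.003,0.006,0.024],
])

```text
time: 41.05
eef_pos: [0.4991, 0.2889, 0.2245]
ee_rot: [[-0.994, 0.107, 0.0], [0.107, 0.994, 0.007], [0.001, 0.007, -1.0]]
force: [0.5, 1.1, -1.5]
finger_gap: 0.194
```

```bash
python3 go.py .5022 .2795 .1 -6.7 0
```

```text
t 41.05 pos [0.4991 0.2889 0.2245] gap 0.194 F [ 0.5  1.1 -1.5] q [ -9.  29. -38. 110.  23.  48.  25.]
-> (0.5022, 0.2795, 0.1) d [-0.42 -0.99 12.44] r [ 0.0067 -0.0007  0.0099]
```

Emit:
play_rows([
  [1,-0.4,-1,2,0.007,0,0.01],
  [1,-0.4,-1,5,0.007,0,0.01],
  [1,-0.4,-1,8,0.007,0,0.01],
  [1,-0.4,-1,10,0.007,0,0.01],
  [1,-0.4,-1,11.5,0.007,0,0.01],
  [1,-0.4,-1,12.4,0.007,0,0.01],
  [1,-0.4,-1,12.4,0.007,0,0.01],
  [1,-0.4,-1,12.4,0.007,0,0.01],
])

```text
time: 41.72
eef_pos: [0.5019, 0.2793, 0.1004]
ee_rot: [[-0.993, 0.117, -0.001], [0.117, 0.993, -0.001], [0.001, -0.001, -1.0]]
force: [0.3, -0.1, -1.5]
finger_gap: 0.197
```

```bash
python3 go.py .5022 .2795 .061 -6.7 0
```

```text
t 41.72 pos [0.5019 0.2793 0.1004] gap 0.197 F [ 0.3 -0.1 -1.5] q [-14.  37. -30. 116.  32.  35.  17.]
-> (0.5022, 0.2795, 0.061) d [-0.03  0.03  3.94] r [-0.0007 -0.0012  0.    ]
```

Emit:
play_rows([
  [1,0,0,1,0,0,0],
  [1,0,0,1.8,0,0,0],
  [1,0,0,2.5,0,0,0],
  [1,0,0,3.1,0,0,0],
  [1,0,0,3.5,0,0,0],
  [1,0,0,3.8,0,0,0],
  [1,0,0,3.9,0,0,0],
  [1,0,0,3.9,0,0,0],
])

```text
time: 42.38
eef_pos: [0.5018, 0.2794, 0.0612]
ee_rot: [[-0.993, 0.116, -0.002], [0.116, 0.993, -0.001], [0.001, -0.001, -1.0]]
force: [0.5, 0.8, -3.4]
finger_gap: 0.201
```

```bash
python3 go.py .5022 .2795 .055 -6.7 0; python3 - <<'E'
from plant import arm
import cv2
f=arm.capture('side')['frame'][:,:,::-1]; w=arm.capture('wrist')['frame'][:,:,::-1]
a=cv2.resize(f[145:200,260:360],(800,440),interpolation=cv2.INTER_CUBIC);cv2.imwrite('pics/s5.png',a)
E
```

```text
t 42.38 pos [0.5018 0.2794 0.0612] gap 0.201 F [ 0.5  0.8 -3.4] q [-16.  40. -27. 118.  36.  30.  14.]
-> (0.5022, 0.2795, 0.055) d [-0.04  0.02  0.62] r [-0.0008 -0.0015  0.0002]
```

View pics/s5.png

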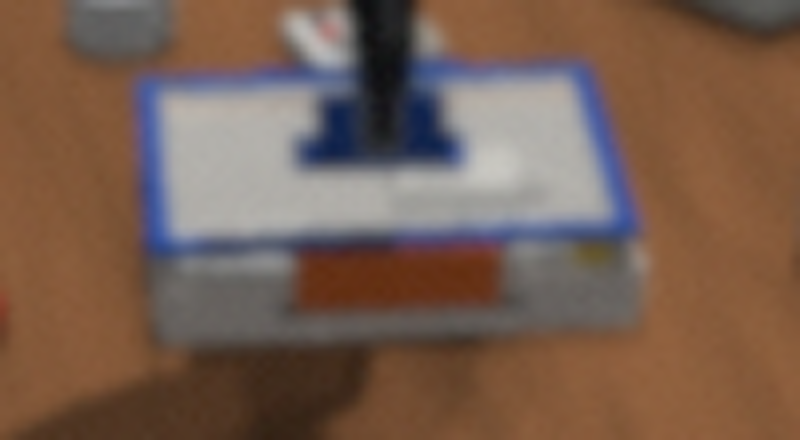

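The lid hangs squarely above the carrier: lid edge from (150,250) to (637,235), carrier wall from (155,265) to (642,250), clip centred. Press down in small steps.

Emit:
play_rows([
  [1,0,0,0.2,0,0,0],
  [1,0,0,0.4,0,0,0],
  [1,0,0,0.6,0,0,0],
  [1,0,0,0.6,0,0,0],
])

```text
time: 42.82
eef_pos: [0.5025, 0.28, 0.0561]
ee_rot: [[-0.993, 0.117, 0.0], [0.117, 0.993, 0.001], [-0.0, 0.001, -1.0]]
force: [-0.3, 0.3, 4.0]
finger_gap: 0.197
```

Emit:
play_rows([
  [1,0,0,0.2,0,0,0],
  [1,0,0,0.4,0,0,0],
  [1,0,0,0.4,0,0,0],
])

```text
time: 43.07
eef_pos: [0.5028, 0.28, 0.0521]
ee_rot: [[-0.993, 0.117, 0.001], [0.117, 0.993, 0.001], [-0.001, 0.001, -1.0]]
force: [0.9, -0.3, 0.6]
finger_gap: 0.199
```

Emit:
play_rows([
  [1,0,0,0.2,0,0,0],
  [1,0,0,0.4,0,0,0],
  [1,0,0,0.4,0,0,0],
])

```text
time: 43.32
eef_pos: [0.5029, 0.2798, 0.0477]
ee_rot: [[-0.993, 0.117, 0.001], [0.117, 0.993, 0.0], [-0.001, 0.0, -1.0]]
force: [0.6, 0.3, -2.5]
finger_gap: 0.198
```

Emit:
play_rows([
  [1,0,0,0.2,0,0,0],
  [1,0,0,0.3,0,0,0],
  [1,0,0,0.3,0,0,0],
])

```text
time: 43.57
eef_pos: [0.5028, 0.2799, 0.0451]
ee_rot: [[-0.993, 0.117, 0.001], [0.117, 0.993, 0.0], [-0.001, 0.0, -1.0]]
force: [-1.4, -1.3, 9.2]
finger_gap: 0.204
```

Emit:
play_rows([
  [1,0,0,0.1,0,0,0],
  [1,0,0,0.2,0,0,0],
  [1,0,0,0.2,0,0,0],
  [1,0,0,0.2,0,0,0],
])

```text
time: 43.9
eef_pos: [0.5029, 0.2799, 0.0451]
ee_rot: [[-0.993, 0.117, 0.003], [0.117, 0.993, -0.0], [-0.003, -0.0, -1.0]]
force: [-5.5, -4.9, 28.5]
finger_gap: 0.195
```

Emit:
play_rows([
  [1,0,0,0.1,0,0,0],
  [1,0,0,0.15,0,0,0],
  [1,0,0,0.15,0,0,0],
])

```text
time: 44.15
eef_pos: [0.5029, 0.2799, 0.0451]
ee_rot: [[-0.993, 0.116, 0.004], [0.116, 0.993, -0.001], [-0.005, -0.0, -1.0]]
force: [-3.8, -4.9, 23.2]
finger_gap: 0.194
```

Hard stop at TCP z 0.0451, expected 0.045. Gentle tug test to see whether the clips hold.

Emit:
play_rows([
  [1,0,0,-0.15,0,0,0],
  [1,0,0,-0.2,0,0,0],
  [1,0,0,-0.2,0,0,0],
])

```text
time: 44.4
eef_pos: [0.5028, 0.2796, 0.0464]
ee_rot: [[-0.993, 0.117, 0.004], [0.117, 0.993, -0.001], [-0.004, -0.001, -1.0]]
force: [1.9, 0.0, -7.8]
finger_gap: 0.198
```

It holds: 7.8 N downward pull against 2.4 N of lid weight, at 1.3 mm of play. Press back, release, retreat.

Emit:
play_rows([
  [1,0,0,0.15,0,0.003,0],
  [1,0,0,0.25,0,0.004,0],
  [1,0,0,0.25,0,0.004,0],
])

```text
time: 44.65
eef_pos: [0.5026, 0.2796, 0.0452]
ee_rot: [[-0.993, 0.116, 0.0], [0.116, 0.993, -0.001], [-0.0, -0.001, -1.0]]
force: [-2.9, -2.3, 15.8]
finger_gap: 0.194
```

Emit:
play_rows([
  [0.1,0,0,0,0,0,0],
  [0.1,0,0,0,0,0,0],
  [0,0,0,0,0,0,0],
  [-0.2,0,0,0,0,0,0],
  [-0.2,0,0,0,0,0,0],
])

```text
time: 45.07
eef_pos: [0.5026, 0.2797, 0.045]
ee_rot: [[-0.993, 0.116, 0.0], [0.116, 0.993, -0.001], [-0.0, -0.001, -1.0]]
force: [-0.6, -0.1, 0.5]
finger_gap: 0.595
```

Emit:
play_rows([
  [-0.2,0,0,-2,0,0,0],
  [-0.2,0,0,-5,0,0,0],
  [-0.2,0,0,-9,0,0,0],
  [-0.2,0,0,-13,0,0,0],
  [-0.2,0,0,-16,0,0,0],
  [-0.2,0,0,-16,0,0,0],
  [-0.2,0,-10,-16,0,0,0],
  [-0.2,0,-14,-16,0,0,0],
])

```text
time: 45.73
eef_pos: [0.4927, 0.1985, 0.2055]
ee_rot: [[-0.994, 0.112, 0.001], [0.112, 0.994, 0.001], [-0.001, 0.001, -1.0]]
force: [0.9, -1.1, -0.7]
finger_gap: 0.6
```

```bash
python3 - <<'E'
from plant import arm
import cv2
from h import *
s=arm.sense();print(s['time'],s['eef_pos'],s['force'],s['finger_gap'])
c=arm.capture('side')
cv2.imwrite('pics/s6.png',cv2.resize(c['frame'][140:210,250:370,::-1],(800,467),interpolation=cv2.INTER_CUBIC))
E
```

```text
45.7333 [0.49266008 0.19845236 0.20547892] [ 0.8761333  -1.08281279 -0.7162978 ] 0.5995492182686966
```

View pics/s6.png

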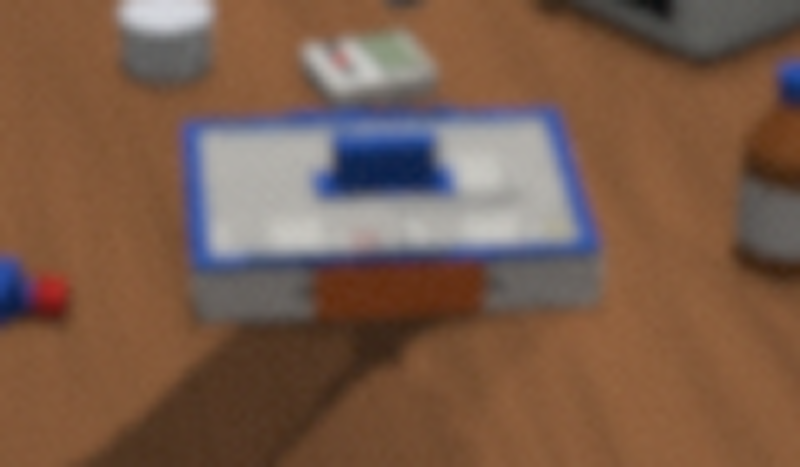

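The lid sits flush on the carrier, from (190,265) to (600,250), with the near clip flat against the wall and three flasks visible through the plate. Hand in.

Emit:
play_rows([
  [-0.2,0,0,0,0,0,0],
  [-0.2,0,0,0,0,0,0],
  [-0.2,0,0,0,0,0,0],
  [-0.2,0,0,0,0,0,0],
])

```text
time: 46.12
eef_pos: [0.4914, 0.1882, 0.2038]
ee_rot: [[-0.993, 0.12, -0.003], [0.12, 0.993, -0.008], [0.002, -0.008, -1.0]]
force: [1.1, 0.5, -0.2]
finger_gap: 0.598
```

```bash
python3 -c "
from plant import arm
print(arm.hand_in())"
```

```text
the job is handed in; nothing more can be done
None
```

I loaded the white, yellow and red flasks in that order, pressed the lid home and handed the job in at about 46 s; hand-in gives no verdict. No green flask was out today. Each flask was tilted cap end up to about 40° and held for about 3 s or more, then levelled and laid flat on the carrier floor.

**Lid checks:**
- **Seat:** it stopped hard at the expected height (TCP z 0.0451 m against 0.045 m) and within about 1 mm of my estimate of the carrier's centre. The last side picture shows it flush.
- **Clips:** when I tugged the lid it lifted 1.3 mm and held against 7.8 N, well above its 2.4 N weight. I only saw the near clip in that picture, lying flat; the far one was out of view.

**Disagreement:** the top camera read about 3–5 mm low in y compared with the wrist camera and the grasps. I used the wrist-based carrier position for the lid. The flasks therefore lie about 4 mm off their place centres towards −y, still well inside the limits.

I left the black and blue look-alikes alone and touched no bystander. The last pictures showed nothing out of place, though not every bystander was in view in them.

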